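File the drilling templates in the lever-arch holder

ROBOT

A 6-joint arm with a two-finger parallel gripper is mounted at the origin on a cart in front of the work surface, level with it; the furniture and walls round the work are solid. World frame = base frame: x ahead of the robot, y to its left, z up, the work surface at z = 0. Lengths are in mm, angles in rad, forces in N, time in s.
With the tool pointing down it reaches from about 300 to 775 mm from the base axis. Payload 14.6 kg.
Tool frame: the origin (TCP) lies midway between the tips of the shut fingers; the grasp point (between the pads) lies behind it (manip.grip_depth is the z of the grasp point in the tool frame, in mm); z points along the fingers, y is the line along which they close (so a half turn about z gives the same grasp; the last joint's range is limited). The gripper opens to 94 mm and grips with 3 to 60 N. Pads are 16 mm wide; open, the fingers measure 119 mm over their backs; the gripper's body (75 mm by 177 mm) begins 78 mm behind the grasp point.
Start: joints at [-1.229, 0.3, 1.521, -0, 1.321, -0.067], TCP at [218.622, -504.672, 205.446] pointing down, gripper open.
Joint ranges: [-3.03, 3.03], [-0.79, 2.21], [0.23, 2.52], [-1.04, 4.18], [0, 3.07], [-2.55, 2.55]. Speed limits (rad/s): [2.22, 2.22, 2.57, 3.14, 3.14, 3.14].

INTERFACE

Orientations are given as [roll, pitch, yaw] about the fixed x, y, z axes, in that order (R = Rz(yaw) Ry(pitch) Rx(roll)).
In Python, from cell import manip gives the robot as it stands.
- The arm moves only by the shell command python3 nudge.py 'ROWS' [OPENING] [FORCE]. ROWS is a JSON object with one list for each field, all of the same length, 1 to 5, a row being the entries at one place: dx, dy, dz (the shift in m), ax, ay, az (a rotation vector in units of 0.1 rad); each row is the pose to reach, as a shift and turn from the pose commanded when the command began, along the tool's axes at that moment; what a row does not reach only later rows make up. A row lasts 1/10 s, in which the tool goes at most 50 mm and 0.15 rad, less where a joint would pass 70% of its speed; a pose out of reach is approached as far as the arm can. OPENING is the finger opening in mm, set as the command begins (- or left out keeps the last). The fingers move at their own pace and stop on an object; FORCE is the grip in N (left out, the last holds). Time passes only in rows, so rows that do not move let the fingers close. It prints the time, the measured TCP pose, the force, the opening and the grip force at its end. Input that does not fit is refused with a message, and nothing moves.
- manip.read_state(): the state, without advancing time (a new reading comes with each control period).
- manip.camera(name): name is "scene" or "side" or "wrist"; returns (picture, depth): 420x560x3 uint8, red, green, blue; 420x560 float32, mm along the optical axis (not along the pixel's ray), 0 where there is no reading.
- manip.camera_info(name): a dict with "K" (3x3 intrinsics, pixels), "dist" ([k1, k2, p1, p2, k3] as OpenCV has them; the pictures are not rectified), "rvec" (rotation vector, rad) and "tvec" (3), from world to camera coordinates, as OpenCV has them; the wrist camera has in their place "mount" (4x4, takes a point from camera to tool coordinates, whose origin is the TCP and whose axes are the flange's). Camera axes: x right, y down, z forward; pixel columns grow to the right and rows downward; lengths in mm; the calibration is good to about 2 mm. A picture is of the moment at which its call begins: read the wrist's pose just before it. camera_info takes no time and is no camera call.
- manip.sign_off(): hands the job in; it is judged then, once.
The state is a dict: "clock": time; "joints": joint angles; "qd": joint speeds; "effort": joint torques, N m; "eef_pos": TCP position; "eef_rot": TCP orientation; "wrist_force": force on the tool from outside, world axes, zero at the start; "moment": the same for the moment, N m; "finger_gap": finger opening in mm; "finger_force": force on a finger pad.
Only numpy, scipy, OpenCV 4.12 (cv2) and the standard library are available. Lean on these libraries where they do the work, as an engineer would, in place of code of your own. Each camera call takes 0.05 s, during which the arm holds its last target. There are 200 camera calls.

TASK

File the loose drilling templates lying on the bench: lift the lever of the template holder to spring its arches open, take the cover plate out, stack every template flat and squarely in the middle of the holder's bed, and lay the cover plate squarely on top of the pile with its handle up. Only when the pile is complete, press the lever fully down again so that the arches close over it.

Things in the scene. Friction and masses are not known exactly. Their poses are not given: they have to be found in the camera images.
- holder: lever-arch template holder, screwed down: grey base 104 (x) x 8 mm high, from y = -60 to 90 mm, wire arches and lever. Origin at bench height under the middle of the bed; x across the pile, y along it towards the lever end, z up. Between it and most templates stands a bench toggle-clamp fixture 166 mm high: carry over it
- bed (a point): middle of the top of the raised black rubber bed on which the pile stands, 14 mm above the bench; bed 30 (x) x 70 (y) mm, so plates overhang it and fingers can pass beside it down to the base (6 mm below the bed)
- arch_front (a joint): angle (rad) of the front arch halves; the rear ones mirror it; driven by the lever. 0 = closed, 1.3 = open. Two 6 mm wire arches cross the pile at holder y = -34 and 34 mm, split in the middle, hinged at x = -42 and 42 mm, 12 mm up. Closed: 75 mm high, 60 mm free above the bench over the plates. Open: halves lie out to x = -95 and 95 mm, lower than 80 mm
- arch_lever (a joint): angle of the lever in rad: 0 = down, arches closed; 1.05 = up, arches open. Axis along the holder's x through holder point (0, 75, 20) mm. Over-centre spring: below 0.5 rad it springs shut, above 0.5 it springs open and stays; about 3 N at the ball moves it either way
- lever_ball (a point): centre of the 20 mm black ball on the lever's end, to be held or pushed: 82 mm from the lever's axis; at holder point (0, 155, 38) mm when down, about (0, 99, 98) mm when up. The bench either side of the lever (100 mm off it in x) is clear for setting things down
- cover: black cover plate 46 (x) x 96 (y) x 8 mm, 0.12 kg, with a bar handle on the middle of its upper face, 14 (x) x 36 (y) mm, 30 mm high (top 38 mm above the underside). Origin at the centre of the underside, y along the length, z up through the handle. Starts on the bed inside the closed arches; its handle stands between the arches
- template_1: drilling template: flat dark steel plate 46 (x) x 96 (y) x 8 (z) mm, 0.2 kg, alike on both faces so that either may be up, drilled with its own pattern of brass-bushed holes (they do not matter); origin at its centre, 4 mm above the bench as it lies; y along the length. May be absent
- template_2: drilling template: flat dark steel plate 46 (x) x 96 (y) x 8 (z) mm, 0.2 kg, alike on both faces so that either may be up, drilled with its own pattern of brass-bushed holes (they do not matter); origin at its centre, 4 mm above the bench as it lies; y along the length. May be absent
- template_3: drilling template: flat dark steel plate 46 (x) x 96 (y) x 8 (z) mm, 0.2 kg, alike on both faces so that either may be up, drilled with its own pattern of brass-bushed holes (they do not matter); origin at its centre, 4 mm above the bench as it lies; y along the length. May be absent
- template_4: drilling template: flat dark steel plate 46 (x) x 96 (y) x 8 (z) mm, 0.2 kg, alike on both faces so that either may be up, drilled with its own pattern of brass-bushed holes (they do not matter); origin at its centre, 4 mm above the bench as it lies; y along the length. May be absent

How it is judged:
By the outcome, as a careful person would: the job done as asked, in the order asked, and still so for the second after the job is handed in, with the robot touching nothing.
Of template_1, template_2, template_3, template_4 only 2 to 4 are there at a start; the rules pass over those that are not, and their reading is None.
At some moment in a run one of cover may be knocked a few centimetres aside while the robot is not near it.
Once in a run the grip may slacken for a moment while it holds something.
It also fails if it takes over 210 s, if anything falls off the work surface, if the arm or the gripper's body presses on something with over 40 N, if the wrist force passes 120 N, or if a joint passes its speed limit or range.

## Working session

There is one attempt and no reset: what is moved stays moved. The work goes in short steps, Python scripts to look and compute and a shell command to move; the robot and the scene stay as the last step left them, time stands still between calls to the robot, and variables do not carry over. Pictures are saved under pics/ and viewed, at most 14 in all, crops included, and the job is handed in when it is done.

```bash
ls; mkdir -p pics; python3 - <<'E'
from cell import manip
import cv2,numpy as np
print(manip.grip_depth,manip.read_state())
for n in("scene","side"):
    p,d=manip.camera(n); cv2.imwrite(f"pics/{n}0.png",p[:,:,::-1]); np.save(f"pics/{n}0d.npy",d)
    i=manip.camera_info(n);R=cv2.Rodrigues(np.array(i['rvec'],float))[0];print(n,i['K'],-R.T@np.array(i['tvec']).ravel(),R[2])
print(manip.camera_info("wrist"))
E
```

```text
cell.py
nudge.py
pics
-18.8 {'clock': 0.0, 'joints': array([-1.22858666e+00,  3.00461397e-01,  1.52160453e+00, -2.61341706e-05,
        1.32068976e+00, -6.66079154e-02]), 'qd': array([-0.0004243 ,  0.00047965,  0.00122603, -0.00014746, -0.00022547,
       -0.00351329]), 'effort': array([ 2.00591450e-03, -5.31805873e+01, -3.52737808e+01,  7.09266239e-02,
        2.43943592e-02, -9.35281719e-05]), 'eef_pos': array([ 218.53456047, -504.42551032,  204.88173315]), 'eef_rot': array([-3.14043052e+00, -5.21525224e-05,  4.08824032e-01]), 'wrist_force': array([-0.81896226, -0.93806411,  0.67657075]), 'moment': array([ 0.07053119, -0.08067059,  0.01960776]), 'finger_force': 0.0, 'finger_gap': 94.4484516826063}
scene [[440.21513919   0.         285.07646062]
 [  0.         440.21513919 213.89564606]
 [  0.           0.           1.        ]] [-292.04217101  516.59457693  857.62574674] [ 0.64323985 -0.41856923 -0.6411258 ]
side [[537.36321007   0.         285.56405782]
 [  0.         537.36321007 197.47611215]
 [  0.           0.           1.        ]] [  95.91604734 1117.85219256  747.08406103] [ 0.29502311 -0.81264091 -0.50256951]
{'K': array([[356.04108309,   0.        , 278.70104815],
       [  0.        , 356.04108309, 208.02874031],
       [  0.        ,   0.        ,   1.        ]]), 'dist': array([-0.04550521,  0.        ,  0.        ,  0.        ,  0.        ]), 'mount': array([[-4.32196179e-04, -9.72495102e-01, -2.32922927e-01,
         6.72003977e+01],
       [ 9.99999747e-01, -2.88647268e-04, -6.50378294e-04,
        -1.45585914e+00],
       [ 5.65257139e-04, -2.32923149e-01,  9.72494981e-01,
        -1.79828982e+02],
       [ 0.00000000e+00,  0.00000000e+00,  0.00000000e+00,
         1.00000000e+00]])}
```

View pics/scene0.png

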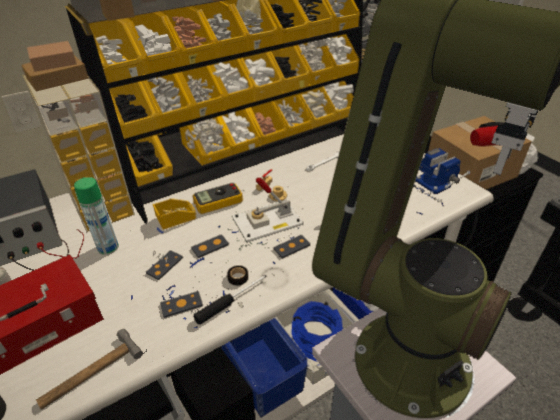

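View pics/side0.png

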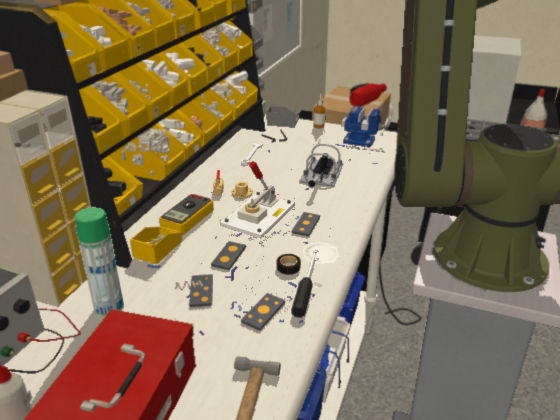

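The scene view shows four templates, at about (164,264), (210,245), (292,246) and (181,304). The side view shows the same four at (201,290), (228,255), (306,223) and (263,309). The holder is at side (322,165), behind the toggle clamp at (258,205).

```bash
cat > h.py <<'E'
from cell import manip
import cv2,numpy as np
from scipy.spatial.transform import Rotation as Ro
np.set_printoptions(precision=2,suppress=True)
def pose(n):
    "camera->world R,t ; K,dist"
    i=manip.camera_info(n);K=np.array(i['K'],float);D=np.array(i['dist'],float)
    if n=="wrist":
        s=manip.read_state();T=np.eye(4);T[:3,:3]=Ro.from_euler('xyz',s['eef_rot']).as_matrix();T[:3,3]=s['eef_pos']
        M=T@np.array(i['mount']);return M[:3,:3],M[:3,3],K,D
    R=cv2.Rodrigues(np.array(i['rvec'],float))[0];return R.T,-R.T@np.array(i['tvec'],float).ravel(),K,D
def rays(P,uv):
    R,t,K,D=P;n=cv2.undistortPoints(np.asarray(uv,float).reshape(-1,1,2),K,D).reshape(-1,2)
    return np.c_[n,np.ones(len(n))]@R.T
def plane(P,uv,z):
    r=rays(P,uv);return P[1]+r*((z-P[1][2])/r[:,2])[:,None]
def cloud(P,d):
    h,w=d.shape;u,v=np.meshgrid(np.arange(w),np.arange(h))
    X=P[1]+rays(P,np.c_[u.ravel(),v.ravel()])*d.reshape(-1,1);X[d.ravel()<=0]=np.nan
    return X.reshape(h,w,3)
def proj(P,X):
    R,t,K,D=P;return cv2.projectPoints(np.asarray(X,float).reshape(-1,1,3),cv2.Rodrigues(R.T)[0],-R.T@t,K,D)[0].reshape(-1,2)
def shot(n,name=None):
    P=pose(n);p,d=manip.camera(n)
    if name:cv2.imwrite(f"pics/{name}.png",p[:,:,::-1])
    return P,p,d
def rects(P,p,z,lo=2000,hi=9000,thr=95):
    "dark blobs projected on plane z, min-area rectangles"
    m=(p.max(2)<thr).astype(np.uint8);m=cv2.morphologyEx(m,cv2.MORPH_OPEN,np.ones((2,2)))
    out=[]
    for c in cv2.findContours(m,cv2.RETR_EXTERNAL,cv2.CHAIN_APPROX_NONE)[0]:
        if cv2.contourArea(c)<60:continue
        X=plane(P,c.reshape(-1,2),z)[:,:2].astype(np.float32)
        (x,y),(w,h),a=cv2.minAreaRect(X)
        if w<h:w,h,a=h,w,a+90
        if lo<w*h<hi:out.append((x,y,w,h,np.radians(a)%np.pi,c.reshape(-1,2).mean(0)))
    return out
E
cat > a.py <<'E'
from h import *
for n in("scene","side"):
    P=pose(n);p=cv2.imread(f"pics/{n}0.png")[:,:,::-1];d=np.load(f"pics/{n}0d.npy");X=cloud(P,d)
    print(n)
    for r in rects(P,p,8):print(np.array(r[:5]),r[5])
    for u,v in([(164,264),(210,245),(292,246),(181,304)] if n=="scene" else [(201,290),(228,255),(306,223),(263,309),(322,165),(310,182),(258,185),(320,148),(258,205)]):
        print((u,v),X[v,u],X[v-1:v+2,u-1:u+2,2].std())
cv2.imwrite("pics/c1.png",cv2.resize(cv2.imread("pics/side0.png")[130:250,200:360],None,fx=5,fy=5,interpolation=cv2.INTER_CUBIC))
E
python3 a.py
```

```text
scene
[  5.1  180.86  70.4   68.86   2.56] [343.46 407.56]
[354.81 297.65 106.97  36.51   1.72] [213.92 309.8 ]
[409.6  358.39  93.36  49.17   1.38] [181.43 305.33]
[417.24 200.31  66.33  51.47   2.63] [238.13 275.8 ]
[555.39 343.6   95.56  45.95   2.01] [163.77 267.05]
[705.69 452.69  51.83  49.94   3.02] [107.13 248.49]
[430.23  23.88  97.03  48.12   1.57] [293.61 246.66]
[554.47 211.52  93.91  47.53   1.59] [210.51 247.01]
[813.77 450.68  63.79  50.88   2.97] [ 98.3  224.16]
[756.8   68.96  96.34  62.89   1.44] [223.19 193.38]
[1351.57  412.94   63.58   57.34    2.94] [ 68.98 143.3 ]
[ 525.38 -899.08  104.4    78.67    2.54] [481.33 141.21]
(164, 264) [562.62 344.13   8.64] 1.6485331130038117
(210, 245) [560.67 210.47   9.44] 1.9977900302897358
(292, 246) [433.43  21.97   8.42] 0.8263765213679766
(181, 304) [412.74 359.07   9.36] 2.0416754178147047
side
[494.74 558.66 199.62  43.37   1.68] [173.49 383.32]
[411.37 366.24  96.25  43.78   1.32] [264.06 319.41]
[554.13 367.4   63.65  41.08   2.04] [201.41 297.71]
[354.66 296.58 123.53  28.53   1.71] [303.   298.44]
[418.33 207.08  65.
[... 197 characters left out ...]
2.27 -287.24  148.84   50.19    1.63] [324.02 168.16]
[ 493.8  -689.25   94.01   39.47    1.81] [353.46 120.24]
[ 711.33 -609.94  134.52   53.57    1.88] [288.28 120.05]
[ 669.71 -671.22   89.46   51.93    1.88] [306.16 115.55]
(201, 290) [563.15 350.08   9.39] 0.9415583307947109
(228, 255) [564.82 215.23   6.58] 1.3211102846503782
(306, 223) [438.46  21.75   5.41] 1.6873947011072292
(263, 309) [419.09 358.83   8.64] 0.8162949851581659
(322, 165) [ 484.03 -269.12   24.7 ] 4.395920182923361
(310, 182) [ 474.13 -119.42   45.15] 1.1508267486842805
(258, 185) [ 634.02 -131.17   -0.8 ] 1.7526978125566106
(320, 148) [ 540.43 -437.76   -2.18] 1.2894602508256776
(258, 205) [559.63  44.91  46.56] nan
```

View pics/c1.png

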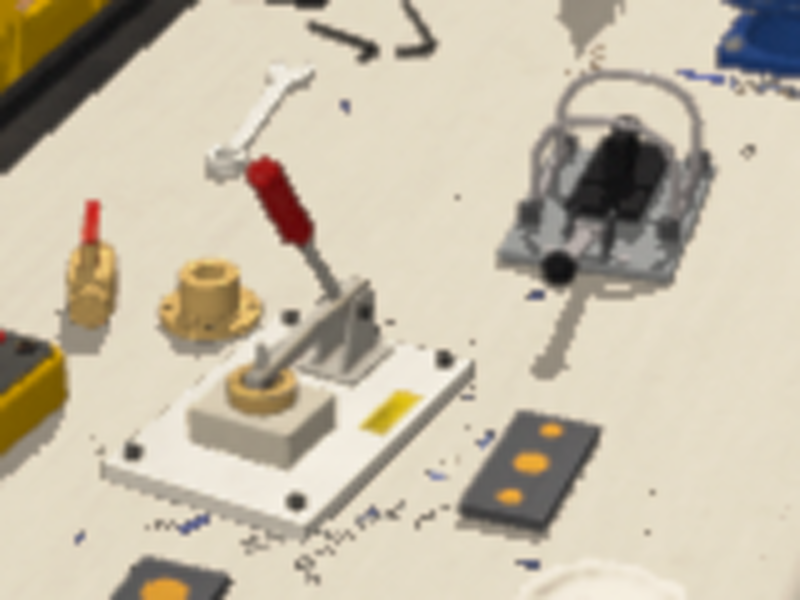

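The crop shows the closed holder at crop (605,190), with the black ball at (558,267), so the lever points towards +y. The clamp stands between the holder and the other templates. I'll look at the holder with the wrist camera.

Units first: shifts go in m and turns go in units of 0.1 rad. So 361 mm is 0.361, -174 mm is -0.174, -0.5 rad is -5.

```bash
cat > go.py <<'E'
import sys;from h import *
s=manip.read_state();x,y,z,yaw=map(float,sys.argv[1:5])
R=Ro.from_euler('xyz',s['eef_rot']);T=Ro.from_euler('xyz',[np.pi,0,yaw])
print("delta",R.inv().apply(np.array([x,y,z])-s['eef_pos']),"rot",(R.inv()*T).as_rotvec(),"at",s['eef_pos'],s['eef_rot'],"t",s['clock'])
E
python3 nudge.py '{"dx":[0.361,0.361,0.361,0.361,0.361],"dy":[-0.174,-0.174,-0.174,-0.174,-0.174],"dz":[-0.045,-0.045,-0.045,-0.045,-0.045],"ax":[0,0,0,0,0],"ay":[0,0,0,0,0],"az":[-5,-5,-5,-7.5,-7.5]}'
python3 nudge.py '{"dx":[0.184,0.184,0.184,0.184,0.184],"dy":[-0.089,-0.089,-0.089,-0.089,-0.089],"dz":[-0.023,-0.023,-0.023,-0.023,-0.023],"ax":[0,0,0,0,0],"ay":[0,0,0,0,0],"az":[-5,-5,-5,-5,-5]}'
python3 go.py 480 -200 250 1.571
```

```text
clock: 0.6
eef_pos: [381.9, -315.0, 233.5]
eef_rot: [-3.141, -0.0, 1.165]
wrist_force: [0.5, 0.0, 0.6]
finger_gap: 94.2
finger_force: 0.0
clock: 1.1
eef_pos: [373.0, -108.9, 257.1]
eef_rot: [3.14, 0.0, 1.665]
wrist_force: [0.4, 0.5, -1.5]
finger_gap: 93.9
finger_force: 0.0
delta [-100.68   98.02    7.26] rot [0.   0.   0.09] at [ 372.97 -108.94  257.11] [3.14 0.   1.66] t 1.1
```

```bash

python3 nudge.py '{"dx":[-0.101,-0.101,-0.101,-0.101,-0.101],"dy":[0.098,0.098,0.098,0.098,0.098],"dz":[0.007,0.007,0.007,0.007,0.007],"ax":[0,0,0,0,0],"ay":[0,0,0,0,0],"az":[0.9,0.9,0.9,0.9,0.9]}'
python3 - <<'E'
from h import *
s=manip.read_state();print(s['eef_pos'],s['eef_rot'])
P,p,d=shot("wrist","w1");np.save("pics/w1d.npy",d)
np.savez("pics/w1P.npz",R=P[0],t=P[1])
E
```

```text
clock: 1.6
eef_pos: [479.4, -205.1, 248.2]
eef_rot: [-3.14, -0.001, 1.567]
wrist_force: [-0.0, 0.8, 0.7]
finger_gap: 93.9
finger_force: 0.0
[ 479.45 -205.05  248.17] [-3.14 -0.    1.57]
```

View pics/w1.png

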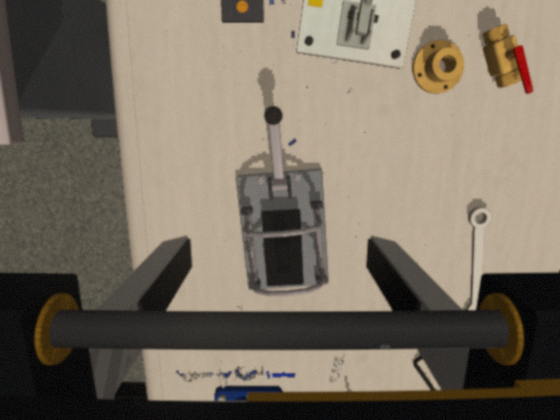

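The wrist view shows the ball at (273,116), the base's lever-end corners at (237,171) and (322,167), and the black cover at about (284,245). I'll measure the edges precisely.

```bash
cat > b.py <<'E'
from h import *
P=pose("wrist");z=np.load("pics/w1P.npz");P=(z['R'],z['t'],P[2],P[3])
p=cv2.imread("pics/w1.png")[:,:,::-1].astype(int);d=np.load("pics/w1d.npy")
f=(p[:,:,0]-p[:,:,2]<14)&(p.max(2)<150)   # neutral grey, not beige
m=f.astype(np.uint8);m[:,:200]=0;m[300:]=0;m[:100]=0;m[:,360:]=0
L=[];Rr=[]
for v in range(180,228,2):
    c=np.where(m[v,225:340])[0]+225;L.append((c.min()-.5,v));Rr.append((c.max()+.5,v))
for nm,E in(("L",L),("R",Rr)):
    X=plane(P,E,8);vx,vy,x0,y0=cv2.fitLine(X[:,:2].astype(np.float32),cv2.DIST_HUBER,0,.01,.01).ravel();
    print(nm,"angle",np.arctan2(vy,vx),"x at y=-180",x0+vx/vy*(-180-y0), X[::6,:2].tolist())
T=[]
for u in range(245,262,2): T.append((u,np.where(m[150:200,u])[0].min()+149.5))
for u in range(292,318,2): T.append((u,np.where(m[150:200,u])[0].min()+149.5))
X=plane(P,T,8);vx,vy,x0,y0=cv2.fitLine(X[:,:2].astype(np.float32),cv2.DIST_HUBER,0,.01,.01).ravel();print("top angle",np.arctan2(vy,vx),x0,y0,[t[1] for t in T])
b=((p.max(2)<55).astype(np.uint8))
b[:, :255]=0;b[:,320:]=0;b[300:]=0
for c in cv2.findContours(b,cv2.RETR_EXTERNAL,cv2.CHAIN_APPROX_NONE)[0]:
    if cv2.contourArea(c)<50:continue
    c=c.reshape(-1,2);(u,v),r=cv2.minEnclosingCircle(c);print("blob",c.min(0),c.max(0),"circ",u,v,r,plane(P,[(u,v)],38))
    for h in(22,52):print(h,cv2.minAreaRect(plane(P,c,h)[:,:2].astype(np.float32)))
X=cloud(P,d)
for v in range(205,285,6):print(v,X[v,262:308:3,2].round(0))
E
python3 b.py
```

```text
L angle -1.4903425 x at y=-180 426.37735 [[428.1780773924754, -202.2715665275935], [428.93485100159637, -216.82673980927348], [430.91041139199694, -231.6133385282721], [431.69085143778153, -246.6321186298211]]
R angle -1.4853628 x at y=-180 527.37366 [[529.4750315641804, -202.6370061627118], [531.0202748243247, -217.19150105242076], [531.3834062450286, -231.97059806331194], [532.9798919961289, -246.99230635471972]]
top angle 0.0807068 483.56662 -192.08113 [np.float64(174.5), np.float64(174.5), np.float64(174.5), np.float64(174.5), np.float64(173.5), np.float64(173.5), np.float64(173.5), np.float64(173.5), np.float64(172.5), np.float64(170.5), np.float64(170.5), np.float64(170.5), np.float64(170.5), np.float64(169.5), np.float64(169.5), np.float64(169.5), np.float64(169.5), np.float64(168.5), np.float64(169.5), np.float64(169.5), np.float64(168.5), np.float64(168.5)]
blob [264 236] [302 285] circ 283.8676452636719 259.9117736816406 28.84495735168457 [[ 484.2  -291.97   38.  ]]
22 ((483.7506408691406, -299.6113586425781), (44.31792068481445, 61.430763244628906), 3.7998361587524414)
52 
[... 1028 characters left out ...]

229 [10. 23. 22. 23. 23. 23. 23. 22. 24. 22. 22. 23. 23. 71. 69. 69.]
235 [74. 73. 73. 74. 75. 74. 75. 76. 75. 75. 75. 74. 24.  9. 10.  8.]
241 [ 8. 21. 22. 24. 22. 42. 42. 43. 42. 23. 23. 23. 24. 21.  8. 10.]
247 [ 9. 23. 23. 22. 23. 51. 52. 54. 52. 25. 23. 23. 23. 21.  7.  8.]
253 [ 8. 22. 23. 21. 21. 51. 53. 52. 51. 23. 21. 22. 22. 22.  8.  9.]
259 [ 8. 21. 23. 23. 23. 50. 53. 53. 52. 49. 21. 23. 22. 22.  8.  8.]
265 [ 7. 22. 23. 22. 23. 24. 51. 52. 53. 49. 22. 22. 22. 21.  9.  8.]
271 [ 7.  9. 22. 22. 21. 22. 51. 53. 52. 23. 22. 22. 22. 22.  8.  8.]
277 [ 8.  8. 23. 21. 22. 23. 23. 22. 21. 22. 23. 22. 23. 21.  7.  7.]
283 [ 7.  8. 22. nan 23. nan 21. 22. 22. 23. 22. 23. 22. 24.  9.  7.]
```

Both edges and the ball agree: the holder origin is at (485.2, -282.2) with yaw 0.081. Next I grip the ball and lift it along its arc.

```bash

python3 nudge.py '{"dx":[0.05,0.077,0.077,0.077],"dy":[-0.008,-0.008,-0.008,-0.008],"dz":[0.03,0.1,0.14,0.14],"ax":[0,0,0,0],"ay":[0,0,0,0],"az":[-0.85,-0.85,-0.85,-0.85]}' 44 20
python3 go.py 472.6 -127.6 19 1.652
```

```text
clock: 2.05
eef_pos: [469.5, -125.5, 106.5]
eef_rot: [-3.139, -0.001, 1.655]
wrist_force: [1.2, 0.0, 0.7]
finger_gap: 65.0
finger_force: 0.0
delta [-2.5   3.13 87.52] rot [-0. -0.  0.] at [ 469.55 -125.47  106.53] [-3.14 -0.    1.66] t 2.05
```

```bash

python3 nudge.py '{"dx":[-0.0025,-0.0025,-0.0025,-0.0025,-0.0025],"dy":[0.003,0.003,0.003,0.003,0.003],"dz":[0.045,0.087,0.087,0.087,0.087],"ax":[0,0,0,0,0],"ay":[0,0,0,0,0],"az":[0,0,0,0,0]}'
python3 go.py 472.6 -127.6 19 1.652
```

```text
clock: 2.55
eef_pos: [476.2, -130.0, 25.0]
eef_rot: [3.138, 0.002, 1.654]
wrist_force: [-0.5, -0.1, -0.1]
finger_gap: 43.9
finger_force: 0.0
delta [ 2.74 -3.41  5.97] rot [0. 0. 0.] at [ 476.21 -130.04   24.99] [3.14 0.   1.65] t 2.55
```

```bash

python3 nudge.py '{"dx":[0.0027,0.0027,0.0027],"dy":[-0.0034,-0.0034,-0.0034],"dz":[0.006,0.006,0.006],"ax":[0,0,0],"ay":[0,0,0],"az":[0,0,0]}'
python3 nudge.py '{"dx":[0,0,0,0,0],"dy":[0,0,0,0,0],"dz":[0,0,0,0,0],"ax":[0,0,0,0,0],"ay":[0,0,0,0,0],"az":[0,0,0,0,0]}' 0 15
python3 go.py 472.6 -127.6 19 1.652
python3 nudge.py '{"dx":[0,-0.002,-0.004,-0.007,-0.011],"dy":[0,0,0,0,0],"dz":[-0.003,-0.008,-0.013,-0.019,-0.026],"ax":[0,0,0,0,0],"ay":[0,0,0,0,0],"az":[0,0,0,0,0]}'
```

```text
clock: 2.85
eef_pos: [471.6, -127.3, 16.9]
eef_rot: [3.141, 0.0, 1.654]
wrist_force: [-0.1, -0.4, 0.3]
finger_gap: 44.2
finger_force: 0.0
clock: 3.35
eef_pos: [472.7, -127.3, 16.7]
eef_rot: [3.139, 0.001, 1.654]
wrist_force: [7.9, 1.8, -3.2]
finger_gap: 19.0
finger_force: 15.0
delta [-0.3  -0.09 -2.33] rot [0. 0. 0.] at [ 472.67 -127.29   16.67] [3.14 0.   1.65] t 3.35
clock: 3.85
eef_pos: [473.5, -138.3, 42.8]
eef_rot: [3.139, 0.0, 1.654]
wrist_force: [8.7, 0.5, -3.9]
finger_gap: 18.6
finger_force: 15.0
```

```bash

python3 nudge.py '{"dx":[-0.009,-0.019,-0.028,-0.036,-0.045],"dy":[0,0,0,0,0],"dz":[-0.011,-0.021,-0.027,-0.031,-0.034],"ax":[0,0,0,0,0],"ay":[0,0,0,0,0],"az":[0,0,0,0,0]}'
python3 nudge.py '{"dx":[0,0,0,0],"dy":[0,0,0,0],"dz":[0,0,-0.001,-0.001],"ax":[0,0,0,0],"ay":[0,0,0,0],"az":[0,0,0,0]}' 44
python3 nudge.py '{"dx":[0,0,0,0.04,0.04],"dy":[0,0,0,0,0],"dz":[-0.04,-0.09,-0.14,-0.18,-0.18],"ax":[0,0,0,0,0],"ay":[0,0,0,0,0],"az":[0,0,0,0,0]}' 
python3 - <<'E'
from h import *
P,p,d=shot("wrist","w2");np.save("pics/w2d.npy",d);np.savez("pics/w2P.npz",R=P[0],t=P[1])
E
python3 go.py 485.2 -282.2 180 1.652
```

```text
clock: 4.35
eef_pos: [477.4, -183.7, 77.6]
eef_rot: [3.138, 0.001, 1.654]
wrist_force: [6.0, 0.4, 4.0]
finger_gap: 18.5
finger_force: 15.0
clock: 4.75
eef_pos: [475.9, -182.8, 77.2]
eef_rot: [-3.141, -0.0, 1.654]
wrist_force: [0.2, -0.2, -0.6]
finger_gap: 43.1
finger_force: 0.0
clock: 5.25
eef_pos: [473.6, -141.6, 261.7]
eef_rot: [3.136, 0.002, 1.655]
wrist_force: [0.5, 0.5, 0.0]
finger_gap: 43.9
finger_force: 0.0
delta [-140.72   -0.4    80.13] rot [0. 0. 0.] at [ 473.34 -141.84  259.89] [3.14 0.   1.66] t 5.3
```

View pics/w2.png

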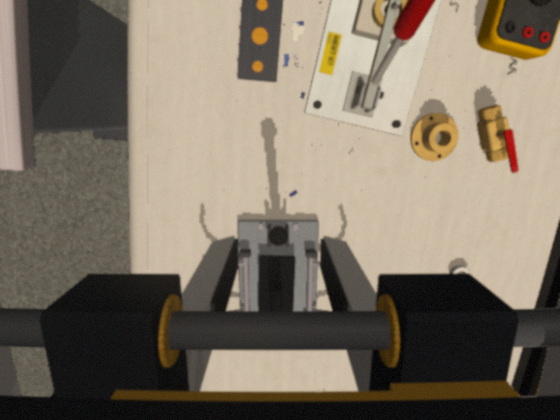

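The arches are open: their halves stand out on both sides and the ball is up at (280,235). Next I take the cover by its handle.

```bash

python3 nudge.py '{"dx":[-0.05,-0.1,-0.141,-0.141,-0.141],"dy":[0,0,0,0,0],"dz":[0.02,0.05,0.09,0.13,0.13],"ax":[0,0,0,0,0],"ay":[0,0,0,0,0],"az":[0,0,0,0,0]}' 40
python3 nudge.py '{"dx":[0,0],"dy":[0,0],"dz":[0,0],"ax":[0,0],"ay":[0,0],"az":[0,0]}'
python3 go.py 485.2 -282.2 27 1.652
```

```text
clock: 5.8
eef_pos: [481.2, -283.7, 120.2]
eef_rot: [-3.132, -0.007, 1.652]
wrist_force: [0.2, 0.0, 0.4]
finger_gap: 40.2
finger_force: 0.0
clock: 6.0
eef_pos: [485.2, -283.4, 129.2]
eef_rot: [3.14, 0.001, 1.655]
wrist_force: [-0.3, -0.6, 0.0]
finger_gap: 40.0
finger_force: 0.0
delta [  1.33  -0.05 102.24] rot [0. 0. 0.] at [ 485.18 -283.41  129.24] [3.14 0.   1.65] t 6.0
```

```bash

python3 nudge.py '{"dx":[0.001,0.001,0.001,0.001,0.001],"dy":[0,0,0,0,0],"dz":[0.045,0.08,0.102,0.102,0.102],"ax":[0,0,0,0,0],"ay":[0,0,0,0,0],"az":[0,0,0,0,0]}'
python3 nudge.py '{"dx":[0,0,0,0,0],"dy":[0,0,0,0,0],"dz":[0,0,0,0,0],"ax":[0,0,0,0,0],"ay":[0,0,0,0,0],"az":[0,0,0,0,0]}' 0 30
python3 go.py 485.2 -282.2 27 1.652
python3 nudge.py '{"dx":[0,0,0,0,0],"dy":[0,0,0,0,0],"dz":[-0.02,-0.06,-0.1,-0.13,-0.13],"ax":[0,0,0,0,0],"ay":[0,0,0,0,0],"az":[0,0,0,0,0]}'
python3 go.py 574.8 -149.5 157 1.652
```

```text
clock: 6.5
eef_pos: [485.5, -282.9, 27.6]
eef_rot: [3.139, 0.002, 1.655]
wrist_force: [-0.3, -0.0, -0.1]
finger_gap: 40.1
finger_force: 0.0
clock: 7.0
eef_pos: [484.6, -282.9, 26.0]
eef_rot: [3.141, 0.0, 1.654]
wrist_force: [-2.2, 1.7, 7.7]
finger_gap: 13.6
finger_force: 30.0
delta [ 0.68  0.63 -0.96] rot [0. 0. 0.] at [ 484.63 -282.93   26.04] [3.14 0.   1.65] t 7.0
clock: 7.5
eef_pos: [485.7, -283.7, 159.6]
eef_rot: [3.136, 0.004, 1.654]
wrist_force: [0.2, -0.2, -1.6]
finger_gap: 14.0
finger_force: 30.0
delta [126.34  99.85   2.64] rot [0.01 0.   0.  ] at [ 485.74 -283.67  159.64] [3.14 0.   1.65] t 7.5
```

```bash

python3 nudge.py '{"dx":[0.02,0.05,0.09,0.126,0.126],"dy":[0.04,0.07,0.1,0.1,0.1],"dz":[0,0,0,0,0],"ax":[0,0,0,0,0],"ay":[0,0,0,0,0],"az":[0,0,0,0,0]}'
python3 nudge.py '{"dx":[0,0,0,0,0],"dy":[0,0,0,0,0],"dz":[0.05,0.095,0.125,0.134,0.134],"ax":[0,0,0,0,0],"ay":[0,0,0,0,0],"az":[0,0,0,0,0]}'
python3 nudge.py '{"dx":[0,0],"dy":[0,0],"dz":[0,0],"ax":[0,0],"ay":[0,0],"az":[0,0]}'
python3 go.py 574.8 -149.5 12.5 1.652
```

```text
clock: 8.0
eef_pos: [573.5, -144.9, 153.8]
eef_rot: [-3.139, -0.002, 1.658]
wrist_force: [-0.3, -0.3, -1.4]
finger_gap: 14.1
finger_force: 30.0
clock: 8.5
eef_pos: [572.9, -149.2, 20.2]
eef_rot: [-3.139, -0.001, 1.653]
wrist_force: [-0.3, 0.9, -0.1]
finger_gap: 13.7
finger_force: 30.0
clock: 8.7
eef_pos: [574.5, -149.3, 23.1]
eef_rot: [3.139, 0.001, 1.654]
wrist_force: [0.1, -0.4, -1.4]
finger_gap: 14.3
finger_force: 30.0
delta [-0.18  0.25 10.64] rot [0. 0. 0.] at [ 574.51 -149.33   23.14] [3.14 0.   1.65] t 8.7
```

```bash

python3 nudge.py '{"dx":[0,0,0,0],"dy":[0,0,0,0],"dz":[0.005,0.01,0.01,0.01],"ax":[0,0,0,0],"ay":[0,0,0,0],"az":[0,0,0,0]}'
python3 nudge.py '{"dx":[0,0,0,0,0],"dy":[0,0,0,0,0],"dz":[0,0,-0.04,-0.09,-0.14],"ax":[0,0,0,0,0],"ay":[0,0,0,0,0],"az":[0,0,0,0,0]}' 40
python3 nudge.py '{"dx":[0,0,0],"dy":[0,0,0],"dz":[-0.05,-0.09,-0.09],"ax":[0,0,0],"ay":[0,0,0],"az":[0,0,0]}' 70
python3 go.py 432 23 250 1.571
```

```text
clock: 9.1
eef_pos: [574.0, -149.0, 11.6]
eef_rot: [3.141, 0.0, 1.654]
wrist_force: [1.4, -0.4, 1.7]
finger_gap: 14.3
finger_force: 30.0
clock: 9.6
eef_pos: [573.1, -148.7, 152.7]
eef_rot: [-3.14, -0.001, 1.654]
wrist_force: [0.1, 0.0, -0.7]
finger_gap: 39.7
finger_force: 0.0
clock: 9.9
eef_pos: [575.1, -149.3, 247.4]
eef_rot: [3.133, 0.004, 1.654]
wrist_force: [0.6, -1.0, -0.6]
finger_gap: 60.1
finger_force: 0.0
delta [ 183.6  -128.26   -4.33] rot [0.01 0.   0.08] at [ 575.08 -149.33  247.41] [3.13 0.   1.65] t 9.9
```

```bash

python3 nudge.py '{"dx":[0.04,0.1,0.15,0.2,0.25],"dy":[-0.069,-0.069,-0.069,-0.069,-0.069],"dz":[-0.053,-0.053,-0.053,-0.053,-0.053],"ax":[0,0,0,0,0],"ay":[0,0,0,0,0],"az":[0.8,0.8,0.8,0.8,0.8]}'
python3 nudge.py '{"dx":[0.05,0.09,0.09,0.09,0.09],"dy":[0,0,0,0,0],"dz":[0,0,0,0,0],"ax":[0,0,0,0,0],"ay":[0,0,0,0,0],"az":[0,0,0,0,0]}'
cat > look.py <<'E'
import sys;from h import *
P,p,d=shot("wrist",sys.argv[1]);z=float(sys.argv[2])
s=manip.read_state();print("at",s['eef_pos'],s['eef_rot'],"t",s['clock'])
X=cloud(P,d)
for r in rects(P,p,z):
    u,v=r[5].astype(int)
    if v<300:print(np.array(r[:5]),r[5],"depth z",np.nanmedian(X[v-6:v+7,u-4:u+5,2]))
E
python3 look.py w3 8
```

```text
clock: 10.4
eef_pos: [487.3, 60.1, 293.4]
eef_rot: [3.141, -0.0, 1.573]
wrist_force: [0.7, 0.2, -0.5]
finger_gap: 70.2
finger_force: 0.0
clock: 10.9
eef_pos: [488.0, 147.7, 293.1]
eef_rot: [-3.141, 0.0, 1.573]
wrist_force: [0.0, -0.4, -0.8]
finger_gap: 70.0
finger_force: 0.0
at [488.04 147.44 293.25] [-3.14  0.    1.57] t 10.95
[440.48  21.63  93.63  41.91   1.56] [245.28 264.83] depth z 8.248852557707266
[704.23 104.67 140.58  14.34   1.43] [439.03 206.53] depth z 22.140249031137785
[422.13 199.49  54.2   53.11   3.14] [227.9  135.44] depth z 0.2849209290772592
[132.01 204.12  86.22  24.37   1.4 ] [  6.9  130.93] depth z -903.0408956437828
[566.25 210.5   92.82  44.23   1.58] [340.4  126.82] depth z 8.781647658103452
[780.05 242.43 105.8   30.66   1.51] [505.99 100.14] depth z 25.66035434943609
[713.2  247.58 111.93  22.97   1.49] [455.97  96.72] depth z 26.660467975202778
[354.24 302.42 108.33  31.26   1.71] [170.81  50.53] depth z 28.137985978187317
[797.44 344.48  80.11  45.58   0.04] [536.28  25.59] depth z 67.60596359123588
[570.83 334.8   77.35  44.91   2.02] [348.7  25.3] depth z 9.08483941683744
[417.27 337.23  55.15  46.72   1.38] [221.23  21.54] depth z 8.535355108298688
```

View pics/w3.png

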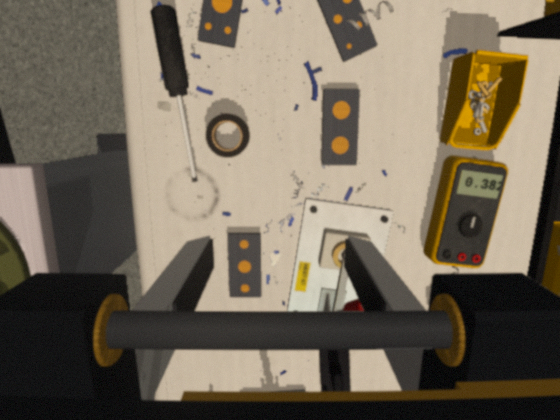

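The wrist view shows A at (245,265), B at (340,127), and the cut-off C at (349,25) and D at (221,21). The clamp is at (335,260). I'll check how tall the clamp is near A before descending.

```bash
python3 - <<'E'
from h import *
for n in("side","scene"):
    P=pose(n);X=cloud(P,np.load(f"pics/{n}0d.npy")).reshape(-1,3)
    k=(X[:,0]>480)&(X[:,0]<680)&(X[:,1]>-110)&(X[:,1]<150)
    for z0,z1 in((15,60),(60,100),(100,140),(140,190)):
        q=X[k&(X[:,2]>z0)&(X[:,2]<z1)];print(n,z0,len(q),np.percentile(q,2,0) if len(q) else'',np.percentile(q,98,0) if len(q) else '')
E
python3 go.py 440.5 21.6 110 1.56
```

```text
side 15 845 [530.22 -82.21  15.28] [667.83  81.17  55.79]
side 60 39 [560.12 -19.48  60.74] [575.35  53.61  97.82]
side 100 72 [559.69   6.95 101.27] [574.99  39.64 139.67]
side 140 74 [561.51  34.38 143.42] [579.99  51.59 164.59]
scene 15 836 [512.83 -83.98  15.15] [667.42  96.6   57.72]
scene 60 39 [558.79 -27.12  60.31] [572.24  50.71  98.19]
scene 100 60 [557.05   1.65 102.45] [568.74  34.51 139.29]
scene 140 75 [558.85  21.81 141.07] [576.64  47.53 165.69]
delta [-125.73  -47.68  183.29] rot [-0.    0.    0.01] at [488.04 147.44 293.25] [-3.14  0.    1.57] t 10.95
```

```bash

python3 nudge.py '{"dx":[-0.04,-0.09,-0.126,-0.126,-0.126],"dy":[-0.048,-0.048,-0.048,-0.048,-0.048],"dz":[0.02,0.05,0.1,0.15,0.183],"ax":[0,0,0,0,0],"ay":[0,0,0,0,0],"az":[0,0,0,0,0]}' 66
python3 nudge.py '{"dx":[0,0,0],"dy":[0,0,0],"dz":[0.02,0.02,0.02],"ax":[0,0,0],"ay":[0,0,0],"az":[0,0,0]}'
python3 go.py 440.5 21.6 3 1.56
```

```text
clock: 11.45
eef_pos: [440.3, 20.8, 117.2]
eef_rot: [3.139, 0.0, 1.57]
wrist_force: [0.6, 0.2, -0.1]
finger_gap: 66.0
finger_force: 0.0
clock: 11.75
eef_pos: [440.8, 22.7, 99.0]
eef_rot: [3.141, 0.0, 1.573]
wrist_force: [0.1, -0.1, 1.1]
finger_gap: 66.2
finger_force: 0.0
delta [-1.06 -0.38 95.99] rot [0.   0.   0.01] at [440.81  22.66  98.99] [3.14 0.   1.57] t 11.75
```

```bash

python3 nudge.py '{"dx":[-0.001,-0.001,-0.001,-0.001,-0.001],"dy":[0,0,0,0,0],"dz":[0.04,0.075,0.085,0.085,0.085],"ax":[0,0,0,0,0],"ay":[0,0,0,0,0],"az":[-0.1,-0.1,-0.1,-0.1,-0.1]}'
python3 go.py 440.5 21.6 3 1.56
```

```text
clock: 12.25
eef_pos: [441.6, 22.2, 14.9]
eef_rot: [3.139, 0.0, 1.584]
wrist_force: [1.0, -0.3, 0.0]
finger_gap: 66.3
finger_force: 0.0
delta [-0.59 -1.14 11.92] rot [0.   0.   0.02] at [441.6   22.21  14.92] [3.14 0.   1.58] t 12.25
```

```bash

python3 nudge.py '{"dx":[0,0,0,0],"dy":[-0.0005,-0.0005,-0.0005,-0.0005],"dz":[0.006,0.012,0.012,0.012],"ax":[0,0,0,0],"ay":[0,0,0,0],"az":[0.2,0.2,0.2,0.2]}'
python3 nudge.py '{"dx":[0,0,0,0,0],"dy":[0,0,0,0,0],"dz":[0,0,0,0,0],"ax":[0,0,0,0,0],"ay":[0,0,0,0,0],"az":[0,0,0,0,0]}' 30 40
python3 nudge.py '{"dx":[0,0,0,0,0],"dy":[0,0,0,0,0],"dz":[-0.02,-0.06,-0.11,-0.16,-0.2],"ax":[0,0,0,0,0],"ay":[0,0,0,0,0],"az":[0,0,0,0,0]}'
python3 go.py 485.2 -282.2 202 1.652
```

```text
clock: 12.65
eef_pos: [439.9, 22.2, 1.1]
eef_rot: [-3.141, -0.0, 1.564]
wrist_force: [-0.1, 0.4, -0.2]
finger_gap: 66.2
finger_force: 0.0
clock: 13.15
eef_pos: [440.0, 22.2, 1.2]
eef_rot: [3.141, -0.0, 1.564]
wrist_force: [-0.5, 0.1, 1.9]
finger_gap: 45.4
finger_force: 40.0
clock: 13.65
eef_pos: [439.7, 22.3, 203.8]
eef_rot: [3.14, 0.0, 1.564]
wrist_force: [1.0, 0.7, -2.7]
finger_gap: 45.2
finger_force: 40.0
delta [-304.12   47.61    1.87] rot [ 0.    0.   -0.09] at [439.72  22.25 203.78] [3.14 0.   1.56] t 13.65
```

```bash

python3 nudge.py '{"dx":[-0.045,-0.095,-0.145,-0.195,-0.245],"dy":[0,0,0.01,0.03,0.047],"dz":[0,0,0,0,0],"ax":[0,0,0,0,0],"ay":[0,0,0,0,0],"az":[0,0,0,-0.9,-0.9]}'
python3 nudge.py '{"dx":[-0.04,-0.059,-0.059,-0.059,-0.059],"dy":[0,0,0,0,0],"dz":[0,0,0.03,0.06,0.06],"ax":[0,0,0,0,0],"ay":[0,0,0,0,0],"az":[0,0,0,0,0]}'
python3 go.py 485.2 -281.6 25 1.652
```

```text
clock: 14.15
eef_pos: [482.8, -217.9, 200.9]
eef_rot: [-3.142, -0.0, 1.657]
wrist_force: [-0.0, -0.3, -1.7]
finger_gap: 45.6
finger_force: 40.0
clock: 14.65
eef_pos: [485.8, -273.7, 137.1]
eef_rot: [-3.136, -0.004, 1.653]
wrist_force: [0.7, 0.6, -1.4]
finger_gap: 45.5
finger_force: 40.0
delta [ -8.33  -0.61 112.08] rot [-0.01 -0.    0.  ] at [ 485.81 -273.7   137.11] [-3.14 -0.    1.65] t 14.65
```

```bash

python3 nudge.py '{"dx":[-0.008,-0.008,-0.008,-0.008,-0.008],"dy":[-0.0005,-0.0005,-0.0005,-0.0005,-0.0005],"dz":[0.04,0.08,0.1,0.1,0.1],"ax":[0,0,0,0,0],"ay":[0,0,0,0,0],"az":[0,0,0,0,0]}'
python3 nudge.py '{"dx":[0,0],"dy":[0,0],"dz":[0,0],"ax":[0,0],"ay":[0,0],"az":[0,0]}'
python3 go.py 485.2 -281.6 15.5 1.652
```

```text
clock: 15.15
eef_pos: [488.5, -283.0, 42.8]
eef_rot: [3.14, 0.001, 1.654]
wrist_force: [-0.2, 0.1, -1.4]
finger_gap: 45.5
finger_force: 40.0
clock: 15.35
eef_pos: [488.5, -283.0, 42.8]
eef_rot: [3.14, 0.002, 1.654]
wrist_force: [0.7, -0.1, -2.7]
finger_gap: 45.2
finger_force: 40.0
delta [ 1.76 -3.23 27.26] rot [0. 0. 0.] at [ 488.5  -283.05   42.77] [3.14 0.   1.65] t 15.35
```

```bash

python3 nudge.py '{"dx":[0.0017,0.0017,0.0017,0.0017],"dy":[-0.0032,-0.0032,-0.0032,-0.0032],"dz":[0.015,0.02,0.022,0.022],"ax":[0,0,0,0],"ay":[0,0,0,0],"az":[0,0,0,0]}'
python3 go.py 485.2 -281.6 15.2 1.652
```

```text
clock: 15.75
eef_pos: [484.7, -281.4, 19.4]
eef_rot: [3.141, 0.0, 1.654]
wrist_force: [-0.7, 0.6, -1.0]
finger_gap: 45.0
finger_force: 40.0
delta [-0.28  0.51  4.21] rot [0. 0. 0.] at [ 484.66 -281.36   19.41] [3.14 0.   1.65] t 15.75
```

```bash

python3 nudge.py '{"dx":[-0.0003,-0.0003,-0.0003,-0.0003],"dy":[0.0005,0.0005,0.0005,0.0005],"dz":[0.002,0.004,0.004,0.004],"ax":[0,0,0,0],"ay":[0,0,0,0],"az":[0,0,0,0]}'
python3 nudge.py '{"dx":[0,0,0,0,0],"dy":[0,0,0,0,0],"dz":[0,0,0,-0.03,-0.07],"ax":[0,0,0,0,0],"ay":[0,0,0,0,0],"az":[0,0,0,0,0]}' 60
python3 nudge.py '{"dx":[0,0,0,0.02,0.06],"dy":[0,0,0,0,0],"dz":[-0.04,-0.09,-0.14,-0.16,-0.16],"ax":[0,0,0,0,0],"ay":[0,0,0,0,0],"az":[0,0,0,0,0]}'
python3 nudge.py '{"dx":[0.02,0.02],"dy":[0,0],"dz":[0,0],"ax":[0,0],"ay":[0,0],"az":[0,0]}'
python3 look.py w4 22
python3 go.py 566.3 210.5 250 1.58
```

```text
clock: 16.15
eef_pos: [485.1, -281.6, 15.2]
eef_rot: [3.141, 0.0, 1.654]
wrist_force: [0.2, 0.9, -0.7]
finger_gap: 45.4
finger_force: 40.0
clock: 16.65
eef_pos: [484.0, -280.9, 84.4]
eef_rot: [-3.139, -0.002, 1.654]
wrist_force: [-0.3, 0.2, 0.2]
finger_gap: 59.9
finger_force: 0.0
clock: 17.15
eef_pos: [480.6, -222.8, 248.3]
eef_rot: [3.137, 0.003, 1.651]
wrist_force: [1.0, 1.2, -1.6]
finger_gap: 60.0
finger_force: 0.0
clock: 17.35
eef_pos: [478.3, -199.9, 245.6]
eef_rot: [3.141, 0.0, 1.656]
wrist_force: [-0.7, -0.4, -0.0]
finger_gap: 60.0
finger_force: 0.0
at [ 478.42 -201.16  245.44] [3.14 0.   1.66] t 17.4
[ 482.98 -258.32  145.44   46.02    1.67] [279.12 234.63] depth z 22.590182058435346
[ 570.59 -150.5    91.61   44.28    1.65] [364.36 146.35] depth z 35.61222990174883
delta [402.77 122.33  -4.66] rot [0.   0.   0.08] at [ 478.42 -201.16  245.44] [3.14 0.   1.66] t 17.4
```

View pics/w4.png

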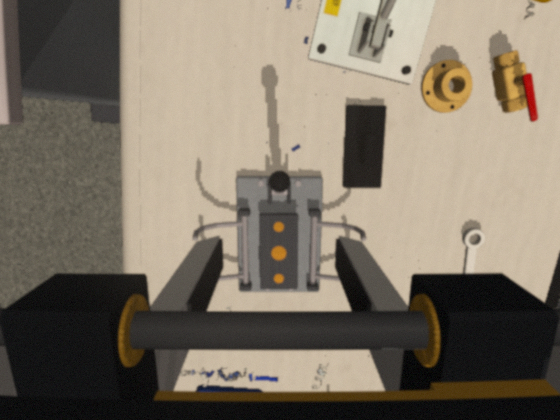

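The wrist view shows template A lying square on the bed at (279,250), with the arches open and the cover set aside at (364,146). Next is B.

```bash

python3 nudge.py '{"dx":[0.045,0.09,0.135,0.18,0.225],"dy":[0.01,0.02,0.04,0.06,0.08],"dz":[0,0,0,0,0],"ax":[0,0,0,0,0],"ay":[0,0,0,0,0],"az":[0.8,0.8,0.8,0.8,0.8]}' 66
python3 nudge.py '{"dx":[0.045,0.09,0.135,0.17,0.17],"dy":[0.01,0.02,0.025,0.025,0.025],"dz":[0,0,0,0.03,0.07],"ax":[0,0,0,0,0],"ay":[0,0,0,0,0],"az":[0,0,0,0,0]}'
python3 go.py 566.3 210.5 100 1.58
```

```text
clock: 17.9
eef_pos: [540.2, 30.1, 245.0]
eef_rot: [3.141, 0.0, 1.573]
wrist_force: [0.2, -0.9, -0.3]
finger_gap: 65.9
finger_force: 0.0
clock: 18.4
eef_pos: [564.8, 202.3, 175.0]
eef_rot: [3.139, -0.001, 1.577]
wrist_force: [0.3, -0.2, -0.7]
finger_gap: 65.8
finger_force: 0.0
delta [ 8.08  1.28 75.03] rot [ 0. -0. -0.] at [564.85 202.31 175.02] [ 3.14 -0.    1.58] t 18.4
```

```bash

python3 nudge.py '{"dx":[0.008,0.008,0.008,0.008,0.008],"dy":[0.001,0.001,0.001,0.001,0.001],"dz":[0.045,0.09,0.13,0.155,0.155],"ax":[0,0,0,0,0],"ay":[0,0,0,0,0],"az":[0,0,0,0,0]}'
python3 nudge.py '{"dx":[0,0],"dy":[0,0],"dz":[0,0],"ax":[0,0],"ay":[0,0],"az":[0,0]}'
python3 go.py 566.3 210.5 2 1.58
```

```text
clock: 18.9
eef_pos: [563.5, 205.7, 16.1]
eef_rot: [-3.135, 0.002, 1.573]
wrist_force: [-0.3, 0.7, 1.2]
finger_gap: 66.0
finger_force: 0.0
clock: 19.1
eef_pos: [566.1, 207.1, 21.9]
eef_rot: [3.139, -0.001, 1.573]
wrist_force: [-0.7, -0.8, -1.4]
finger_gap: 66.0
finger_force: 0.0
delta [ 3.36  0.15 19.92] rot [ 0.   -0.   -0.01] at [566.11 207.12  21.92] [ 3.14 -0.    1.57] t 19.1
```

```bash

python3 nudge.py '{"dx":[0.0034,0.0034,0.0034,0.0034],"dy":[0,0,0,0],"dz":[0.012,0.02,0.02,0.02],"ax":[0,0,0,0],"ay":[0,0,0,0],"az":[-0.05,-0.05,-0.05,-0.05]}'
python3 nudge.py '{"dx":[0,0,0,0,0],"dy":[0,0,0,0,0],"dz":[0,0,0,0,0],"ax":[0,0,0,0,0],"ay":[0,0,0,0,0],"az":[0,0,0,0,0]}' 30 40
python3 nudge.py '{"dx":[0,0,0,0,0],"dy":[0,0,0,0,0],"dz":[-0.02,-0.06,-0.11,-0.16,-0.21],"ax":[0,0,0,0,0],"ay":[0,0,0,0,0],"az":[0,0,0,0,0]}'
python3 nudge.py '{"dx":[0,0],"dy":[0,0],"dz":[-0.03,-0.03],"ax":[0,0],"ay":[0,0],"az":[0,0]}'
python3 go.py 485.2 -282.2 240 1.652
```

```text
clock: 19.5
eef_pos: [565.1, 210.9, 0.3]
eef_rot: [3.141, -0.0, 1.579]
wrist_force: [-1.2, 1.7, 5.4]
finger_gap: 66.0
finger_force: 2.5
clock: 20.0
eef_pos: [565.1, 210.8, 0.3]
eef_rot: [3.141, -0.0, 1.579]
wrist_force: [-0.4, 0.9, 5.1]
finger_gap: 45.5
finger_force: 40.6
clock: 20.5
eef_pos: [564.4, 210.5, 211.5]
eef_rot: [-3.141, 0.0, 1.579]
wrist_force: [1.4, -0.1, -2.9]
finger_gap: 45.5
finger_force: 40.0
clock: 20.7
eef_pos: [566.0, 211.0, 244.3]
eef_rot: [3.135, -0.002, 1.579]
wrist_force: [-0.8, -0.4, -1.3]
finger_gap: 45.2
finger_force: 40.0
delta [-492.57  -84.93    2.77] rot [ 0.01 -0.   -0.07] at [566.04 211.05 244.35] [ 3.13 -0.    1.58] t 20.7
```

```bash

python3 nudge.py '{"dx":[-0.045,-0.09,-0.135,-0.18,-0.225],"dy":[-0.02,-0.04,-0.06,-0.08,-0.085],"dz":[0,0,0,0,0],"ax":[0,0,0,0,0],"ay":[0,0,0,0,0],"az":[0,0,0,0,-0.7]}'
python3 nudge.py '{"dx":[-0.045,-0.09,-0.135,-0.18,-0.225],"dy":[0,0,0,0,0],"dz":[0,0,0,0,0],"ax":[0,0,0,0,0],"ay":[0,0,0,0,0],"az":[-0.7,-0.7,-0.7,-0.7,-0.7]}'
python3 go.py 485.2 -281.8 50 1.652
```

```text
clock: 21.2
eef_pos: [479.6, -16.4, 238.4]
eef_rot: [-3.139, -0.0, 1.65]
wrist_force: [0.4, -0.2, -1.5]
finger_gap: 45.4
finger_force: 40.0
clock: 21.7
eef_pos: [498.6, -241.1, 238.0]
eef_rot: [-3.14, -0.002, 1.719]
wrist_force: [1.1, 0.9, -1.1]
finger_gap: 45.5
finger_force: 40.0
delta [-38.59 -18.92 187.99] rot [-0.   -0.    0.07] at [ 498.63 -241.08  238.02] [-3.14 -0.    1.72] t 21.7
```

Units first: shifts go in m and turns go in units of 0.1 rad. So 160 mm is 0.16, 120 mm is 0.12, 0.067 rad is 0.67.

```bash

python3 nudge.py '{"dx":[-0.039,-0.039,-0.039,-0.039,-0.039],"dy":[-0.019,-0.019,-0.019,-0.019,-0.019],"dz":[0.03,0.075,0.12,0.16,0.16],"ax":[0,0,0,0,0],"ay":[0,0,0,0,0],"az":[0.67,0.67,0.67,0.67,0.67]}'
python3 nudge.py '{"dx":[0,0,0],"dy":[0,0,0],"dz":[0,0,0],"ax":[0,0,0],"ay":[0,0,0],"az":[0,0,0]}'
python3 go.py 485.2 -281.8 22.5 1.652
```

```text
clock: 22.2
eef_pos: [483.0, -278.8, 73.5]
eef_rot: [-3.133, -0.007, 1.652]
wrist_force: [-0.7, -0.6, -1.7]
finger_gap: 45.4
finger_force: 40.0
clock: 22.5
eef_pos: [487.0, -281.2, 82.0]
eef_rot: [3.139, 0.002, 1.652]
wrist_force: [-0.7, 0.4, -2.3]
finger_gap: 45.1
finger_force: 40.0
delta [-0.31 -1.97 59.53] rot [ 0.  0. -0.] at [ 486.98 -281.23   82.04] [3.14 0.   1.65] t 22.5
```

```bash

python3 nudge.py '{"dx":[-0.0003,-0.0003,-0.0003,-0.0003,-0.0003],"dy":[-0.002,-0.002,-0.002,-0.002,-0.002],"dz":[0.035,0.05,0.055,0.055,0.055],"ax":[0,0,0,0,0],"ay":[0,0,0,0,0],"az":[0,0,0,0,0]}'
python3 go.py 485.2 -281.8 22.5 1.652
```

```text
clock: 23.0
eef_pos: [484.8, -281.6, 26.2]
eef_rot: [3.14, 0.001, 1.652]
wrist_force: [-0.7, 0.8, -2.5]
finger_gap: 45.3
finger_force: 40.0
delta [-0.23  0.39  3.73] rot [ 0.  0. -0.] at [ 484.79 -281.6    26.23] [3.14 0.   1.65] t 23.0
```

```bash

python3 nudge.py '{"dx":[-0.0002,-0.0002,-0.0002,-0.0002],"dy":[0.0004,0.0004,0.0004,0.0004],"dz":[0.002,0.0038,0.0038,0.0038],"ax":[0,0,0,0],"ay":[0,0,0,0],"az":[0,0,0,0]}'
python3 nudge.py '{"dx":[0,0,0,0,0],"dy":[0,0,0,0,0],"dz":[0,0,0,-0.03,-0.07],"ax":[0,0,0,0,0],"ay":[0,0,0,0,0],"az":[0,0,0,0,0]}' 60
python3 nudge.py '{"dx":[0,0,0,0.04,0.08],"dy":[0,0,0,0,0],"dz":[-0.04,-0.09,-0.14,-0.16,-0.16],"ax":[0,0,0,0,0],"ay":[0,0,0,0,0],"az":[0,0,0,0,0]}'
python3 go.py 485 260 280 1.571
```

```text
clock: 23.4
eef_pos: [485.1, -281.7, 22.3]
eef_rot: [3.14, 0.001, 1.652]
wrist_force: [-1.1, 1.2, 5.6]
finger_gap: 45.5
finger_force: 40.3
clock: 23.9
eef_pos: [483.7, -280.8, 90.5]
eef_rot: [-3.139, -0.002, 1.652]
wrist_force: [0.9, -0.0, -0.3]
finger_gap: 60.1
finger_force: 0.0
clock: 24.4
eef_pos: [478.7, -201.6, 254.5]
eef_rot: [3.137, 0.003, 1.65]
wrist_force: [1.0, 0.2, -0.7]
finger_gap: 60.1
finger_force: 0.0
delta [459.54  43.03 -26.6 ] rot [0.   0.   0.08] at [ 478.67 -201.57  254.47] [3.14 0.   1.65] t 24.4
```

```bash

python3 nudge.py '{"dx":[0.045,0.09,0.135,0.18,0.225],"dy":[0,0,0.01,0.015,0.02],"dz":[-0.01,-0.027,-0.027,-0.027,-0.027],"ax":[0,0,0,0,0],"ay":[0,0,0,0,0],"az":[0.8,0.8,0.8,0.8,0.8]}' 66
python3 nudge.py '{"dx":[0.05,0.1,0.15,0.2,0.235],"dy":[0,0,0,0,0.004],"dz":[0,0,0,0,0],"ax":[0,0,0,0,0],"ay":[0,0,0,0,0],"az":[0,0,0,0,0]}'
python3 nudge.py '{"dx":[0,0],"dy":[0,0],"dz":[0,0],"ax":[0,0],"ay":[0,0],"az":[0,0]}'
python3 look.py w5 8
python3 go.py 566.3 344 150 2.02
```

```text
clock: 24.9
eef_pos: [479.6, 26.0, 278.5]
eef_rot: [3.141, 0.0, 1.572]
wrist_force: [1.0, -0.5, 1.0]
finger_gap: 65.8
finger_force: 0.0
clock: 25.4
eef_pos: [482.8, 262.1, 278.3]
eef_rot: [3.142, -0.0, 1.573]
wrist_force: [0.0, -0.1, 1.0]
finger_gap: 66.2
finger_force: 0.0
clock: 25.6
eef_pos: [483.4, 259.5, 277.9]
eef_rot: [-3.141, 0.0, 1.573]
wrist_force: [-0.1, -0.3, -0.5]
finger_gap: 65.8
finger_force: 0.0
at [483.59 258.73 278.12] [-3.14  0.    1.57] t 25.65
[780.81 235.34  97.04  32.78   1.5 ] [504.54 192.89] depth z 25.91391852946549
[713.68 241.3  105.54  25.56   1.48] [455.86 188.15] depth z 26.323230570946066
[137.47 267.53 114.04  37.27   1.4 ] [  8.5 174.5] depth z -877.9833763454203
[354.56 299.46 105.61  30.83   1.7 ] [176.34 145.12] depth z 28.157472750380464
[568.43 343.73  93.92  47.07   2.02] [349.15 110.98] depth z 8.787506402295946
[421.07 357.73  93.84  46.28   1.38] [227.44  97.04] depth z 8.838291470717252
[731.43 463.69  90.83  40.71   0.43] [488.59  13.64] depth z 73.65900500519666
delta [ 85.23  82.84 128.07] rot [-0.    0.   -0.45] at [483.59 258.73 278.12] [-3.14  0.    1.57] t 25.65
```

```bash
python3 - <<'E'
from h import *
for n in("side","scene"):
    P=pose(n);X=cloud(P,np.load(f"pics/{n}0d.npy")).reshape(-1,3)
    k=(abs(X[:,0]-500)<200)&(X[:,1]>280)&(X[:,1]<480)&(X[:,2]>40)&(X[:,2]<250)
    q=X[k];print(n,len(q), q.min(0) if len(q) else '', q.max(0) if len(q) else '')
E
python3 go.py 568.4 343.7 100 2.02
python3 nudge.py '{"dx":[0.045,0.085,0.085,0.085,0.085],"dy":[0.04,0.084,0.084,0.084,0.084],"dz":[0.03,0.07,0.11,0.15,0.178],"ax":[0,0,0,0,0],"ay":[0,0,0,0,0],"az":[-1.5,-3,-4.5,-4.5,-4.5]}'
python3 nudge.py '{"dx":[0,0],"dy":[0,0],"dz":[0,0],"ax":[0,0],"ay":[0,0],"az":[0,0]}'
python3 go.py 568.4 343.7 2 2.02
```

```text
side 1222 [689.15 430.98  40.27] [699.99 474.87 226.43]
scene 1009 [686.74 428.89  40.4 ] [699.98 473.45 227.55]
delta [ 84.94  84.96 178.07] rot [-0.    0.   -0.45] at [483.59 258.73 278.12] [-3.14  0.    1.57] t 25.65
clock: 26.15
eef_pos: [567.6, 342.9, 96.7]
eef_rot: [-3.139, 0.0, 2.021]
wrist_force: [-0.7, -0.4, 0.5]
finger_gap: 65.8
finger_force: 0.0
clock: 26.35
eef_pos: [568.2, 343.5, 101.9]
eef_rot: [3.141, -0.0, 2.021]
wrist_force: [-0.2, -0.0, 0.9]
finger_gap: 66.0
finger_force: 0.0
delta [ 0.13  0.16 99.85] rot [ 0. -0.  0.] at [568.23 343.47 101.85] [ 3.14 -0.    2.02] t 26.35
```

```bash

python3 nudge.py '{"dx":[0,0,0,0,0],"dy":[0,0,0,0,0],"dz":[0.045,0.08,0.092,0.092,0.092],"ax":[0,0,0,0,0],"ay":[0,0,0,0,0],"az":[0,0,0,0,0]}'
python3 go.py 568.4 343.7 2 2.02
```

```text
clock: 26.85
eef_pos: [569.0, 344.8, 11.4]
eef_rot: [3.138, -0.0, 2.022]
wrist_force: [0.9, 0.7, 1.7]
finger_gap: 65.5
finger_force: 0.0
delta [-0.76 -1.03  9.4 ] rot [ 0. -0.  0.] at [568.96 344.81  11.4 ] [ 3.14 -0.    2.02] t 26.85
```

```bash

python3 nudge.py '{"dx":[0,0,0,0],"dy":[0,0,0,0],"dz":[0.005,0.009,0.009,0.009],"ax":[0,0,0,0],"ay":[0,0,0,0],"az":[0,0,0,0]}'
python3 nudge.py '{"dx":[0,0,0,0,0],"dy":[0,0,0,0,0],"dz":[0,0,0,0,0],"ax":[0,0,0,0,0],"ay":[0,0,0,0,0],"az":[0,0,0,0,0]}' 30 40
python3 nudge.py '{"dx":[0,0,0,0,0],"dy":[0,0,0,0,0],"dz":[-0.02,-0.06,-0.11,-0.16,-0.21],"ax":[0,0,0,0,0],"ay":[0,0,0,0,0],"az":[0,0,0,0,0]}'
python3 nudge.py '{"dx":[0,0],"dy":[0,0],"dz":[-0.03,-0.03],"ax":[0,0],"ay":[0,0],"az":[0,0]}'
python3 go.py 485.2 -282.2 240 1.652
```

```text
clock: 27.25
eef_pos: [568.1, 344.6, 0.3]
eef_rot: [3.14, -0.0, 2.022]
wrist_force: [0.7, 1.1, 5.7]
finger_gap: 65.7
finger_force: 2.9
clock: 27.75
eef_pos: [567.8, 344.5, 0.3]
eef_rot: [3.141, -0.0, 2.022]
wrist_force: [-2.3, -1.3, 7.3]
finger_gap: 45.5
finger_force: 41.0
clock: 28.25
eef_pos: [567.1, 344.1, 211.2]
eef_rot: [-3.141, 0.0, 2.022]
wrist_force: [1.2, 1.1, -2.0]
finger_gap: 45.3
finger_force: 40.0
clock: 28.45
eef_pos: [568.5, 344.9, 244.5]
eef_rot: [3.134, -0.0, 2.022]
wrist_force: [-0.0, -0.1, -1.3]
finger_gap: 45.3
finger_force: 40.0
delta [-528.03 -348.37    1.6 ] rot [ 0.01 -0.    0.37] at [568.52 344.87 244.49] [ 3.13 -0.    2.02] t 28.45
```

```bash

python3 nudge.py '{"dx":[-0.04,-0.08,-0.12,-0.16,-0.2],"dy":[-0.026,-0.053,-0.079,-0.106,-0.132],"dz":[0,0,0,0,0],"ax":[0,0,0,0,0],"ay":[0,0,0,0,0],"az":[1,2,3,3.7,3.7]}'
python3 go.py 485.2 -282.2 240 1.652
```

```text
clock: 28.95
eef_pos: [534.7, 104.9, 237.5]
eef_rot: [-3.139, 0.0, 1.649]
wrist_force: [0.3, -0.2, -2.1]
finger_gap: 45.7
finger_force: 40.0
delta [-382.02  -79.72   -2.21] rot [-0.  0. -0.] at [534.67 104.9  237.54] [-3.14  0.    1.65] t 28.95
```

```bash

python3 nudge.py '{"dx":[-0.045,-0.09,-0.135,-0.18,-0.225],"dy":[-0.01,-0.02,-0.03,-0.04,-0.05],"dz":[0,0,0,0,0],"ax":[0,0,0,0,0],"ay":[0,0,0,0,0],"az":[0,0,0,0,0]}'
python3 nudge.py '{"dx":[-0.045,-0.09,-0.135,-0.154,-0.154],"dy":[-0.01,-0.02,-0.028,-0.028,-0.028],"dz":[0,0,0.02,0.06,0.1],"ax":[0,0,0,0,0],"ay":[0,0,0,0,0],"az":[0,0,0,0,0]}'
python3 go.py 485.1 -281.2 60 1.652
```

```text
clock: 29.45
eef_pos: [503.1, -123.2, 237.7]
eef_rot: [-3.14, -0.001, 1.652]
wrist_force: [0.7, 0.5, -2.2]
finger_gap: 45.6
finger_force: 40.0
clock: 29.95
eef_pos: [487.7, -279.5, 136.4]
eef_rot: [-3.141, -0.0, 1.649]
wrist_force: [1.0, -0.3, -2.1]
finger_gap: 45.4
finger_force: 40.0
delta [-1.54 -2.62 76.39] rot [-0. -0. -0.] at [ 487.67 -279.49  136.39] [-3.14 -0.    1.65] t 29.95
```

```bash

python3 nudge.py '{"dx":[-0.0015,-0.0015,-0.0015,-0.0015,-0.0015],"dy":[-0.0026,-0.0026,-0.0026,-0.0026,-0.0026],"dz":[0.04,0.08,0.09,0.09,0.09],"ax":[0,0,0,0,0],"ay":[0,0,0,0,0],"az":[0,0,0,0,0]}'
python3 go.py 485.1 -281.2 30.4 1.652
```

```text
clock: 30.45
eef_pos: [487.0, -279.4, 50.7]
eef_rot: [3.14, 0.001, 1.652]
wrist_force: [-0.6, 0.5, -1.6]
finger_gap: 45.8
finger_force: 40.0
delta [-1.66 -2.08 20.31] rot [ 0.  0. -0.] at [ 487.01 -279.36   50.71] [3.14 0.   1.65] t 30.45
```

```bash

python3 nudge.py '{"dx":[-0.0017,-0.0017,-0.0017,-0.0017],"dy":[-0.002,-0.002,-0.002,-0.002],"dz":[0.012,0.016,0.016,0.016],"ax":[0,0,0,0],"ay":[0,0,0,0],"az":[0,0,0,0]}'
python3 go.py 485.1 -281.2 30.4 1.652
```

```text
clock: 30.85
eef_pos: [484.6, -281.0, 33.6]
eef_rot: [3.141, 0.0, 1.652]
wrist_force: [-0.6, -0.0, -3.0]
finger_gap: 45.3
finger_force: 40.0
delta [-0.26  0.45  3.15] rot [ 0.  0. -0.] at [ 484.63 -280.97   33.55] [3.14 0.   1.65] t 30.85
```

```bash

python3 nudge.py '{"dx":[-0.0003,-0.0003,-0.0003,-0.0003],"dy":[0.0004,0.0004,0.0004,0.0004],"dz":[0.002,0.0031,0.0031,0.0031],"ax":[0,0,0,0],"ay":[0,0,0,0],"az":[0,0,0,0]}'
python3 nudge.py '{"dx":[0,0,0,0,0],"dy":[0,0,0,0,0],"dz":[0,0,0,-0.03,-0.07],"ax":[0,0,0,0,0],"ay":[0,0,0,0,0],"az":[0,0,0,0,0]}' 60
python3 nudge.py '{"dx":[0,0,0,0.04,0.08],"dy":[0,0,0,0,0],"dz":[-0.04,-0.09,-0.14,-0.15,-0.15],"ax":[0,0,0,0,0],"ay":[0,0,0,0,0],"az":[0,0,0,0,0]}'
python3 look.py w6 38
python3 go.py 421 357.7 260 1.38
```

```text
clock: 31.25
eef_pos: [485.1, -281.2, 30.3]
eef_rot: [3.141, 0.0, 1.652]
wrist_force: [-0.8, 0.5, -1.2]
finger_gap: 45.5
finger_force: 40.3
clock: 31.75
eef_pos: [484.0, -280.6, 99.5]
eef_rot: [-3.139, -0.002, 1.652]
wrist_force: [0.8, -0.4, 0.4]
finger_gap: 59.9
finger_force: 0.0
clock: 32.25
eef_pos: [478.7, -201.2, 252.4]
eef_rot: [3.138, 0.002, 1.65]
wrist_force: [0.7, 1.0, -0.4]
finger_gap: 60.0
finger_force: 0.0
at [ 478.12 -196.26  251.5 ] [ 3.14 -0.    1.65] t 32.3
[ 482.31 -255.5   145.6    46.77    1.66] [278.2  232.99] depth z 38.613497967451224
[ 566.68 -149.71   88.13   42.53    1.65] [362.08 144.15] depth z 35.928144487813654
delta [556.78 -11.45  -8.44] rot [ 0.   -0.    0.27] at [ 478.12 -196.26  251.5 ] [ 3.14 -0.    1.65] t 32.3
```

View pics/w6.png

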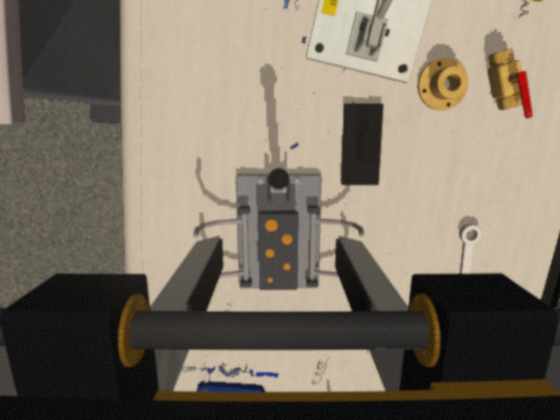

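The wrist view shows the pile of three square on the bed at (278,250), with its top at z≈38. The cover is still aside at (362,144). Next is D.

```bash

python3 nudge.py '{"dx":[0.048,0.096,0.144,0.192,0.24],"dy":[0,0,0,0,-0.006],"dz":[0,0,0,0,0],"ax":[0,0,0,0,0],"ay":[0,0,0,0,0],"az":[1,2,2.7,2.7,2.7]}' 66
python3 go.py 421 357.7 150 1.38
```

```text
clock: 32.8
eef_pos: [452.6, 39.1, 250.2]
eef_rot: [3.141, -0.0, 1.382]
wrist_force: [0.0, -0.1, 0.6]
finger_gap: 66.1
finger_force: 0.0
delta [306.95 -91.06 100.24] rot [ 0. -0.  0.] at [452.65  39.1  250.25] [ 3.14 -0.    1.38] t 32.8
```

```bash

python3 nudge.py '{"dx":[0.046,0.092,0.138,0.184,0.23],"dy":[-0.014,-0.028,-0.042,-0.056,-0.07],"dz":[0,0,0,0,0.02],"ax":[0,0,0,0,0],"ay":[0,0,0,0,0],"az":[0,0,0,0,0]}'
python3 nudge.py '{"dx":[0.04,0.077,0.077,0.077,0.077],"dy":[-0.012,-0.021,-0.021,-0.021,-0.021],"dz":[0.02,0.04,0.08,0.12,0.13],"ax":[0,0,0,0,0],"ay":[0,0,0,0,0],"az":[0,0,0,0,0]}'
python3 nudge.py '{"dx":[0,0],"dy":[0,0],"dz":[0,0],"ax":[0,0],"ay":[0,0],"az":[0,0]}'
python3 go.py 421 357.7 2.5 1.38
```

```text
clock: 33.3
eef_pos: [427.9, 277.0, 232.9]
eef_rot: [3.138, -0.003, 1.382]
wrist_force: [1.3, 1.1, 1.1]
finger_gap: 65.8
finger_force: 0.0
clock: 33.8
eef_pos: [419.8, 353.1, 97.1]
eef_rot: [-3.137, 0.005, 1.382]
wrist_force: [-0.4, -0.3, 0.6]
finger_gap: 66.4
finger_force: 0.0
clock: 34.0
eef_pos: [422.4, 354.4, 102.9]
eef_rot: [3.14, -0.002, 1.381]
wrist_force: [-0.4, -0.1, -0.4]
finger_gap: 66.1
finger_force: 0.0
delta [  2.78  -2.19 100.44] rot [ 0. -0.  0.] at [422.43 354.41 102.94] [ 3.14 -0.    1.38] t 34.0
```

```bash

python3 nudge.py '{"dx":[0.0028,0.0028,0.0028,0.0028,0.0028],"dy":[-0.002,-0.002,-0.002,-0.002,-0.002],"dz":[0.045,0.08,0.092,0.092,0.092],"ax":[0,0,0,0,0],"ay":[0,0,0,0,0],"az":[0,0,0,0,0]}'
python3 go.py 421 357.7 2.5 1.38
```

```text
clock: 34.5
eef_pos: [421.3, 357.9, 11.2]
eef_rot: [3.14, -0.002, 1.382]
wrist_force: [0.1, -0.3, 1.1]
finger_gap: 66.1
finger_force: 0.0
delta [-0.23 -0.24  8.72] rot [ 0. -0.  0.] at [421.26 357.87  11.22] [ 3.14 -0.    1.38] t 34.5
```

```bash

python3 nudge.py '{"dx":[0,0,0,0],"dy":[0,0,0,0],"dz":[0.005,0.0085,0.0085,0.0085],"ax":[0,0,0,0],"ay":[0,0,0,0],"az":[0,0,0,0]}'
python3 nudge.py '{"dx":[0,0,0,0,0],"dy":[0,0,0,0,0],"dz":[0,0,0,0,0],"ax":[0,0,0,0,0],"ay":[0,0,0,0,0],"az":[0,0,0,0,0]}' 30 40
python3 nudge.py '{"dx":[0,0,0,0,0],"dy":[0,0,0,0,0],"dz":[-0.02,-0.06,-0.11,-0.16,-0.21],"ax":[0,0,0,0,0],"ay":[0,0,0,0,0],"az":[0,0,0,0,0]}'
python3 nudge.py '{"dx":[0,0],"dy":[0,0],"dz":[-0.03,-0.03],"ax":[0,0],"ay":[0,0],"az":[0,0]}'
python3 go.py 485.2 -282.2 240 1.652
```

```text
clock: 34.9
eef_pos: [420.2, 357.2, 0.7]
eef_rot: [3.141, -0.0, 1.382]
wrist_force: [0.3, 0.7, -0.1]
finger_gap: 66.1
finger_force: 0.0
clock: 35.4
eef_pos: [420.1, 357.2, 0.5]
eef_rot: [-3.142, -0.0, 1.382]
wrist_force: [-0.5, -1.0, 0.9]
finger_gap: 45.4
finger_force: 40.0
clock: 35.9
eef_pos: [419.7, 356.8, 212.3]
eef_rot: [-3.141, 0.0, 1.382]
wrist_force: [0.3, 0.3, -1.5]
finger_gap: 45.3
finger_force: 40.0
clock: 36.1
eef_pos: [421.1, 357.9, 244.8]
eef_rot: [3.137, -0.005, 1.382]
wrist_force: [0.9, 0.7, -2.9]
finger_gap: 45.5
finger_force: 40.0
delta [-616.67  183.2     2.47] rot [ 0.01 -0.   -0.27] at [421.12 357.9  244.83] [ 3.14 -0.01  1.38] t 36.1
```

```bash

python3 nudge.py '{"dx":[-0.046,-0.094,-0.142,-0.19,-0.238],"dy":[0,0,0.015,0.03,0.045],"dz":[0,0,0,0,0],"ax":[0,0,0,0,0],"ay":[0,0,0,0,0],"az":[0,-1,-2,-2.7,-2.7]}'
python3 go.py 485.2 -282.8 240 1.652
```

```text
clock: 36.6
eef_pos: [418.7, 113.9, 239.0]
eef_rot: [-3.14, 0.0, 1.655]
wrist_force: [1.0, 0.3, -1.8]
finger_gap: 45.4
finger_force: 40.0
delta [-400.93   32.9    -0.98] rot [-0.  0.  0.] at [418.69 113.94 238.99] [-3.14  0.    1.66] t 36.6
```

```bash

python3 nudge.py '{"dx":[-0.048,-0.096,-0.144,-0.192,-0.24],"dy":[0.004,0.008,0.012,0.016,0.02],"dz":[0,0,0,0,0],"ax":[0,0,0,0,0],"ay":[0,0,0,0,0],"az":[0,0,0,0,0]}'
python3 nudge.py '{"dx":[-0.045,-0.09,-0.13,-0.158,-0.158],"dy":[0.004,0.008,0.012,0.013,0.013],"dz":[0,0,0.02,0.06,0.1],"ax":[0,0,0,0,0],"ay":[0,0,0,0,0],"az":[0,0,0,0,0]}'
python3 go.py 485.2 -282.8 60 1.652
```

```text
clock: 37.1
eef_pos: [458.3, -123.7, 238.9]
eef_rot: [-3.14, -0.001, 1.652]
wrist_force: [0.4, -0.1, -1.2]
finger_gap: 44.9
finger_force: 40.0
clock: 37.6
eef_pos: [483.7, -280.8, 137.2]
eef_rot: [-3.14, -0.001, 1.649]
wrist_force: [-0.1, 0.4, -2.8]
finger_gap: 45.8
finger_force: 40.0
delta [-2.11  1.42 77.17] rot [-0. -0. -0.] at [ 483.72 -280.84  137.17] [-3.14 -0.    1.65] t 37.6
```

```bash

python3 nudge.py '{"dx":[-0.002,-0.002,-0.002,-0.002,-0.002],"dy":[0.001,0.001,0.001,0.001,0.001],"dz":[0.04,0.075,0.08,0.08,0.08],"ax":[0,0,0,0,0],"ay":[0,0,0,0,0],"az":[0,0,0,0,0]}'
python3 go.py 485.2 -282.8 38.5 1.652
```

```text
clock: 38.1
eef_pos: [486.4, -280.5, 62.0]
eef_rot: [3.14, 0.001, 1.652]
wrist_force: [0.2, -0.5, -2.1]
finger_gap: 45.7
finger_force: 40.0
delta [-2.21 -1.42 23.47] rot [ 0.  0. -0.] at [ 486.4  -280.46   61.97] [3.14 0.   1.65] t 38.1
```

```bash

python3 nudge.py '{"dx":[-0.0022,-0.0022,-0.0022,-0.0022],"dy":[-0.0014,-0.0014,-0.0014,-0.0014],"dz":[0.013,0.019,0.019,0.019],"ax":[0,0,0,0],"ay":[0,0,0,0],"az":[0,0,0,0]}'
python3 go.py 485.2 -282.8 38.5 1.652
```

```text
clock: 38.5
eef_pos: [484.6, -282.5, 41.6]
eef_rot: [-3.142, -0.0, 1.652]
wrist_force: [0.4, 0.2, -1.8]
finger_gap: 45.4
finger_force: 40.0
delta [-0.39  0.6   3.05] rot [-0. -0. -0.] at [ 484.57 -282.46   41.55] [-3.14 -0.    1.65] t 38.5
```

Placing it, then looking at the cover.

```bash

python3 nudge.py '{"dx":[-0.0004,-0.0004,-0.0004,-0.0004],"dy":[0.0005,0.0005,0.0005,0.0005],"dz":[0.002,0.0031,0.0031,0.0031],"ax":[0,0,0,0],"ay":[0,0,0,0],"az":[0,0,0,0]}'
python3 nudge.py '{"dx":[0,0,0,0,0],"dy":[0,0,0,0,0],"dz":[0,0,0,-0.03,-0.07],"ax":[0,0,0,0,0],"ay":[0,0,0,0,0],"az":[0,0,0,0,0]}' 60
python3 nudge.py '{"dx":[0,0,0,0.04,0.08],"dy":[0,0,0,0.02,0.03],"dz":[-0.04,-0.09,-0.14,-0.15,-0.15],"ax":[0,0,0,0,0],"ay":[0,0,0,0,0],"az":[0,0,0,0,0]}'
python3 nudge.py '{"dx":[0,0],"dy":[0,0],"dz":[0,0],"ax":[0,0],"ay":[0,0],"az":[0,0]}' 40
python3 look.py w7 46
python3 - <<'E'
from h import *
P,p,d=shot("wrist");X=cloud(P,d)
k=(X[:,:,0]>530)&(X[:,:,0]<640)&(X[:,:,1]>-240)&(X[:,:,1]<-60)
for a,b in((5,12),(33,43)):
    q=X[k&(X[:,:,2]>a)&(X[:,:,2]<b)&(p.max(2)<60)]
    print(a,len(q),cv2.minAreaRect(q[:,:2].astype(np.float32)),np.median(q,0))
print(rects(P,p,8)[-3:])
E
```

```text
clock: 38.9
eef_pos: [485.2, -282.9, 38.5]
eef_rot: [3.141, 0.0, 1.652]
wrist_force: [0.5, 0.0, -1.2]
finger_gap: 45.5
finger_force: 40.0
clock: 39.4
eef_pos: [484.2, -282.2, 107.6]
eef_rot: [-3.139, -0.002, 1.652]
wrist_force: [-0.5, 0.1, 0.1]
finger_gap: 60.2
finger_force: 0.0
clock: 39.9
eef_pos: [509.4, -200.3, 260.7]
eef_rot: [3.138, 0.002, 1.65]
wrist_force: [0.7, 0.9, -0.1]
finger_gap: 60.2
finger_force: 0.0
clock: 40.1
eef_pos: [508.6, -200.2, 258.5]
eef_rot: [3.142, 0.0, 1.653]
wrist_force: [-0.1, -0.4, 0.3]
finger_gap: 47.2
finger_force: 0.0
at [ 508.4  -200.96  258.33] [-3.14  0.    1.65] t 40.15
[ 567.91 -149.82   86.33   41.3     1.65] [337.26 143.34] depth z 38.092238381285824
5 2338 ((572.9031982421875, -150.16331481933594), (43.683109283447266, 92.22119140625), 4.770177841186523) [ 570.29 -146.8     8.75]
33 416 ((573.4921264648438, -151.0461883544922), (14.2916841506958, 35.64426803588867), 5.741801738739014) [ 572.87 -150.31   38.38]
[(574.4580078125, -151.15383911132812, 94.56596374511719, 44.97089767456055, np.float64(1.6527081378383588), array([337.53, 142.62]))]
```

View pics/w7.png

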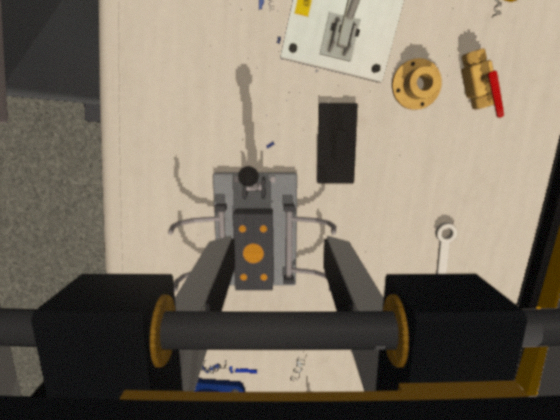

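The wrist view shows all four templates square on the pile at (253,250). The cover is unmoved at (337,143). Next I pick up the cover.

```bash

python3 go.py 573.9 -150.3 100 1.653
python3 nudge.py '{"dx":[0.03,0.045,0.045,0.045,0.045],"dy":[0.01,0.04,0.069,0.069,0.069],"dz":[0,0.02,0.06,0.11,0.155],"ax":[0,0,0,0,0],"ay":[0,0,0,0,0],"az":[0,0,0,0,0]}' 40
python3 nudge.py '{"dx":[0,0],"dy":[0,0],"dz":[0,0],"ax":[0,0],"ay":[0,0],"az":[0,0]}'
python3 go.py 573.9 -150.3 13 1.653
```

```text
delta [ 45.64  69.53 158.19] rot [-0.  0. -0.] at [ 508.3  -201.37  258.21] [-3.14  0.    1.65] t 40.2
clock: 40.7
eef_pos: [573.3, -151.0, 100.6]
eef_rot: [-3.14, -0.0, 1.651]
wrist_force: [0.3, -1.0, -0.9]
finger_gap: 39.9
finger_force: 0.0
clock: 40.9
eef_pos: [573.8, -151.2, 104.4]
eef_rot: [-3.141, -0.0, 1.651]
wrist_force: [0.6, -0.2, 0.7]
finger_gap: 39.7
finger_force: 0.0
delta [ 0.85  0.18 91.39] rot [-0. -0. -0.] at [ 573.8  -151.16  104.39] [-3.14 -0.    1.65] t 40.9
```

```bash

python3 - <<'E'
from h import *
P,p,d=shot("wrist");X=cloud(P,d)
P,p,d=shot("side")
X=cloud(P,d);k=(X[:,:,0]>500)&(X[:,:,0]<660)&(X[:,:,1]>-240)&(X[:,:,1]<-60)&(p.max(2)<60)
q=X[k&(X[:,:,2]>4)&(X[:,:,2]<13)];print(len(q),q[:,:2].mean(0))
E
python3 nudge.py '{"dx":[0.0008,0.0008,0.0008,0.0008,0.0008],"dy":[0,0,0,0,0],"dz":[0.045,0.075,0.087,0.087,0.087],"ax":[0,0,0,0,0],"ay":[0,0,0,0,0],"az":[0,0,0,0,0]}'
python3 go.py 573.9 -150.3 13 1.653
```

```text
154 [ 565.33 -140.35]
clock: 41.5
eef_pos: [574.8, -149.9, 18.7]
eef_rot: [3.139, 0.001, 1.652]
wrist_force: [0.6, -0.7, 0.2]
finger_gap: 40.1
finger_force: 0.0
delta [-0.33 -0.94  5.69] rot [ 0.  0. -0.] at [ 574.79 -149.89   18.69] [3.14 0.   1.65] t 41.5
```

```bash

python3 nudge.py '{"dx":[0,0,0],"dy":[-0.0005,-0.0005,-0.0005],"dz":[0.003,0.005,0.005],"ax":[0,0,0],"ay":[0,0,0],"az":[0,0,0]}'
python3 nudge.py '{"dx":[0,0,0,0,0],"dy":[0,0,0,0,0],"dz":[0,0,0,0,0],"ax":[0,0,0,0,0],"ay":[0,0,0,0,0],"az":[0,0,0,0,0]}' 0 40
python3 nudge.py '{"dx":[0,0,0,0,0],"dy":[0,0,0,0,0],"dz":[-0.02,-0.06,-0.11,-0.16,-0.18],"ax":[0,0,0,0,0],"ay":[0,0,0,0,0],"az":[0,0,0,0,0]}'
python3 go.py 485.2 -282.2 190 1.652
```

```text
clock: 41.8
eef_pos: [573.2, -149.5, 11.8]
eef_rot: [3.141, 0.0, 1.652]
wrist_force: [0.3, -0.8, -0.5]
finger_gap: 39.5
finger_force: 0.0
clock: 42.3
eef_pos: [573.1, -149.4, 11.4]
eef_rot: [3.141, 0.0, 1.652]
wrist_force: [0.4, -0.0, 0.6]
finger_gap: 13.6
finger_force: 40.0
clock: 42.8
eef_pos: [574.1, -149.8, 196.5]
eef_rot: [3.136, 0.002, 1.652]
wrist_force: [0.6, 0.3, -1.3]
finger_gap: 13.4
finger_force: 40.0
delta [-124.78  -99.39    6.25] rot [ 0.01  0.   -0.  ] at [ 574.12 -149.77  196.52] [3.14 0.   1.65] t 42.8
```

```bash

python3 nudge.py '{"dx":[-0.04,-0.08,-0.115,-0.125,-0.125],"dy":[-0.02,-0.04,-0.07,-0.099,-0.099],"dz":[0,0,0,0.02,0.05],"ax":[0,0,0,0,0],"ay":[0,0,0,0,0],"az":[0,0,0,0,0]}'
python3 nudge.py '{"dx":[0,0,0,0],"dy":[0,0,0,0],"dz":[0.03,0.05,0.05,0.05],"ax":[0,0,0,0],"ay":[0,0,0,0],"az":[0,0,0,0]}'
python3 go.py 485.2 -281.8 57.8 1.652
```

```text
clock: 43.3
eef_pos: [482.5, -284.4, 142.1]
eef_rot: [3.14, 0.002, 1.648]
wrist_force: [0.8, 0.5, -1.7]
finger_gap: 13.8
finger_force: 40.0
clock: 43.7
eef_pos: [484.7, -282.1, 92.0]
eef_rot: [3.141, 0.0, 1.652]
wrist_force: [1.1, 0.3, -0.9]
finger_gap: 13.7
finger_force: 40.0
delta [ 0.29  0.54 34.17] rot [ 0.  0. -0.] at [ 484.69 -282.13   91.97] [3.14 0.   1.65] t 43.7
```

```bash

python3 nudge.py '{"dx":[0.0003,0.0003,0.0003,0.0003,0.0003],"dy":[0.0005,0.0005,0.0005,0.0005,0.0005],"dz":[0.018,0.028,0.031,0.031,0.031],"ax":[0,0,0,0,0],"ay":[0,0,0,0,0],"az":[0,0,0,0,0]}'
python3 go.py 485.2 -281.8 57.8 1.652
```

```text
clock: 44.2
eef_pos: [485.3, -281.9, 61.2]
eef_rot: [3.141, 0.001, 1.652]
wrist_force: [-0.7, 0.0, -1.1]
finger_gap: 13.7
finger_force: 40.0
delta [ 0.12 -0.1   3.35] rot [ 0.  0. -0.] at [ 485.3  -281.91   61.15] [3.14 0.   1.65] t 44.2
```

```bash

python3 nudge.py '{"dx":[0,0,0,0],"dy":[0,0,0,0],"dz":[0.002,0.0035,0.0035,0.0035],"ax":[0,0,0,0],"ay":[0,0,0,0],"az":[0,0,0,0]}'
python3 nudge.py '{"dx":[0,0,0,0,0],"dy":[0,0,0,0,0],"dz":[0,0,0,-0.03,-0.07],"ax":[0,0,0,0,0],"ay":[0,0,0,0,0],"az":[0,0,0,0,0]}' 40
python3 nudge.py '{"dx":[0,0,0,0.04,0.08],"dy":[0,0,0,0,0],"dz":[-0.04,-0.09,-0.12,-0.13,-0.13],"ax":[0,0,0,0,0],"ay":[0,0,0,0,0],"az":[0,0,0,0,0]}'
python3 nudge.py '{"dx":[0,0],"dy":[0,0],"dz":[0,0],"ax":[0,0],"ay":[0,0],"az":[0,0]}' 0
python3 look.py w8 54
python3 go.py 475 -156 135 1.652
```

```text
clock: 44.6
eef_pos: [485.3, -281.9, 57.4]
eef_rot: [3.141, 0.001, 1.652]
wrist_force: [-1.0, 0.5, 5.1]
finger_gap: 13.6
finger_force: 40.0
clock: 45.1
eef_pos: [484.0, -281.1, 126.0]
eef_rot: [-3.138, -0.003, 1.652]
wrist_force: [0.1, -0.7, 0.7]
finger_gap: 40.0
finger_force: 0.0
clock: 45.6
eef_pos: [478.6, -201.6, 258.4]
eef_rot: [3.139, 0.001, 1.65]
wrist_force: [0.2, 0.5, -1.5]
finger_gap: 39.9
finger_force: 0.0
clock: 45.8
eef_pos: [478.6, -201.7, 257.1]
eef_rot: [3.141, 0.0, 1.653]
wrist_force: [-0.6, -0.1, -0.1]
finger_gap: 27.4
finger_force: 0.0
at [ 478.56 -202.3   256.81] [-3.14  0.    1.65] t 45.85
[ 483.19 -255.3   150.08   46.93    1.67] [277.28 231.06] depth z 54.76398660567531
delta [ 46.46   0.22 121.81] rot [-0.  0.  0.] at [ 478.56 -202.3   256.81] [-3.14  0.    1.65] t 45.85
```

View pics/w8.png

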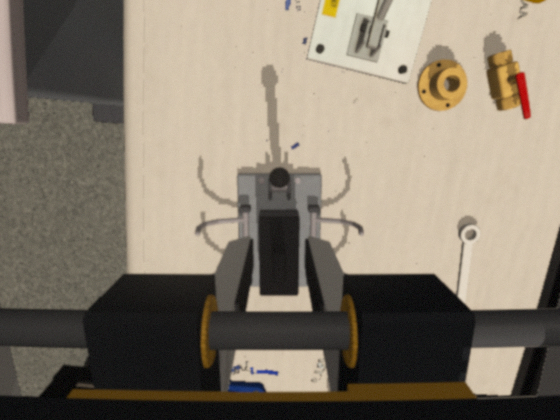

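The wrist view shows the cover on the pile with its handle up, at (278,250), square to the base. I'll check the numbers, then grip the ball.

```bash
python3 - <<'E'
from h import *
P,p,d=shot("wrist");X=cloud(P,d);o=np.array([485.2,-282.2]);c,s=np.cos(.081),np.sin(.081);A=np.array([[c,s],[-s,c]])
Y=np.dstack([(X[:,:,:2]-o)@A.T,X[:,:,2]])
for a,b,h in((50,60,60),(79,90,30),):
    k=(abs(Y[:,:,0])<h)&(abs(Y[:,:,1])<h)&(Y[:,:,2]>a)&(Y[:,:,2]<b)&(p.max(2)<60)
    q=Y[k];print(a,len(q),np.percentile(q,1,0),np.percentile(q,99,0),cv2.minAreaRect(q[:,:2].astype(np.float32)))
E
python3 go.py 477.2 -183.5 79 1.652
python3 nudge.py '{"dx":[0.019,0.019,0.019,0.019,0.019],"dy":[0,0,0,0,0],"dz":[0.04,0.085,0.125,0.15,0.15],"ax":[0,0,0,0,0],"ay":[0,0,0,0,0],"az":[0,0,0,0,0]}' 50
python3 nudge.py '{"dx":[0,0],"dy":[0,0],"dz":[0,0],"ax":[0,0],"ay":[0,0],"az":[0,0]}'
python3 go.py 477.2 -183.5 79 1.652
```

```text
50 2510 [-22.51 -45.18  52.33] [21.09 46.58 56.47] ((-0.8004989624023438, 0.47730255126953125), (44.659061431884766, 94.02339172363281), 0.6476394534111023)
79 398 [ -6.72 -16.44  80.53] [ 6.16 16.95 85.65] ((-0.3149881362915039, 0.08770751953125), (12.939668655395508, 34.39701461791992), 0.11138471215963364)
delta [ 19.19   0.27 177.61] rot [-0. -0. -0.] at [ 478.53 -202.65  256.61] [-3.14 -0.    1.65] t 45.9
clock: 46.4
eef_pos: [475.3, -183.2, 103.5]
eef_rot: [-3.136, -0.003, 1.651]
wrist_force: [0.5, 0.6, 1.4]
finger_gap: 49.7
finger_force: 0.0
clock: 46.6
eef_pos: [477.7, -183.8, 108.4]
eef_rot: [3.14, 0.001, 1.651]
wrist_force: [-0.7, -0.2, 1.1]
finger_gap: 49.5
finger_force: 0.0
delta [ 0.34 -0.56 29.44] rot [ 0.  0. -0.] at [ 477.72 -183.77  108.44] [3.14 0.   1.65] t 46.6
```

Cover is centred within about 1 mm. Now I grip the ball and follow the arc down.

```bash

python3 nudge.py '{"dx":[0,0,0,0],"dy":[-0.0005,-0.0005,-0.0005,-0.0005],"dz":[0.018,0.027,0.027,0.027],"ax":[0,0,0,0],"ay":[0,0,0,0],"az":[0,0,0,0]}'
python3 nudge.py '{"dx":[0,0,0,0,0],"dy":[0,0,0,0,0],"dz":[0,0,0,0,0],"ax":[0,0,0,0,0],"ay":[0,0,0,0,0],"az":[0,0,0,0,0]}' 0 15
python3 go.py 477.2 -183.5 79 1.652
python3 nudge.py '{"dx":[0.009,0.017,0.026,0.036,0.045],"dy":[0,0,0,0,0],"dz":[0.003,0.007,0.013,0.022,0.034],"ax":[0,0,0,0,0],"ay":[0,0,0,0,0],"az":[0,0,0,0,0]}'
```

```text
clock: 47.0
eef_pos: [476.8, -183.2, 80.7]
eef_rot: [3.141, 0.0, 1.652]
wrist_force: [0.3, -0.9, -1.0]
finger_gap: 49.6
finger_force: 0.0
clock: 47.5
eef_pos: [477.3, -183.0, 80.1]
eef_rot: [3.14, 0.0, 1.652]
wrist_force: [5.6, 1.3, -1.2]
finger_gap: 18.9
finger_force: 15.0
delta [-0.46 -0.12  1.12] rot [ 0.  0. -0.] at [ 477.28 -183.03   80.12] [3.14 0.   1.65] t 47.5
clock: 48.0
eef_pos: [473.5, -137.5, 45.9]
eef_rot: [3.14, 0.0, 1.652]
wrist_force: [7.3, -0.2, -0.4]
finger_gap: 19.0
finger_force: 15.0
```

```bash

python3 nudge.py '{"dx":[0.004,0.007,0.009,0.011,0.011],"dy":[0,0,0,0,0],"dz":[0.007,0.014,0.02,0.028,0.029],"ax":[0,0,0,0,0],"ay":[0,0,0,0,0],"az":[0,0,0,0,0]}'
python3 nudge.py '{"dx":[0,0,0],"dy":[0,0,0],"dz":[0,0,0],"ax":[0,0,0],"ay":[0,0,0],"az":[0,0,0]}' 44
python3 nudge.py '{"dx":[0,0,0,-0.02,-0.06],"dy":[0,0,0,0,0],"dz":[-0.04,-0.09,-0.14,-0.19,-0.23],"ax":[0,0,0,0,0],"ay":[0,0,0,0,0],"az":[0,0,0,0,0]}' 
python3 nudge.py '{"dx":[0,0],"dy":[0,0],"dz":[0,0],"ax":[0,0],"ay":[0,0],"az":[0,0]}' 0
python3 - <<'E'
from h import *
P,p,d=shot("wrist","w9");X=cloud(P,d);o=np.array([485.2,-282.2]);c,s=np.cos(.081),np.sin(.081);A=np.array([[c,s],[-s,c]])
Y=np.dstack([(X[:,:,:2]-o)@A.T,X[:,:,2]])
for a,b,h in((50,59,48),(79,90,30),):
    k=(abs(Y[:,:,0])<h)&(abs(Y[:,:,1])<h+2)&(Y[:,:,2]>a)&(Y[:,:,2]<b)&(p.max(2)<60)
    q=Y[k];print(a,len(q),np.percentile(q,1,0),np.percentile(q,99,0),cv2.minAreaRect(q[:,:2].astype(np.float32)))
k=(abs(Y[:,:,0])<15)&(Y[:,:,1]>140)&(Y[:,:,1]<175)&(Y[:,:,2]>20);print("ball",np.nanmedian(Y[k],0),np.nanmax(Y[k][:,2]))
print(manip.read_state()['eef_pos'])
E
```

```text
clock: 48.5
eef_pos: [472.5, -126.3, 16.0]
eef_rot: [3.14, -0.001, 1.652]
wrist_force: [9.9, 6.4, -0.9]
finger_gap: 19.1
finger_force: 15.0
clock: 48.8
eef_pos: [471.4, -127.0, 16.4]
eef_rot: [-3.14, -0.0, 1.652]
wrist_force: [-0.3, -0.9, -0.6]
finger_gap: 39.6
finger_force: 0.0
clock: 49.3
eef_pos: [476.2, -179.6, 242.7]
eef_rot: [3.14, 0.001, 1.654]
wrist_force: [0.2, -0.0, -0.2]
finger_gap: 44.2
finger_force: 0.0
clock: 49.5
eef_pos: [476.0, -180.4, 239.3]
eef_rot: [-3.142, -0.0, 1.651]
wrist_force: [-0.1, 0.7, -1.0]
finger_gap: 31.5
finger_force: 0.0
50 1976 [-22.48 -35.64  51.09] [21.25 46.83 56.25] ((8.125894546508789, 5.378314971923828), (62.26069641113281, 84.30877685546875), 0.8624816536903381)
79 443 [ -7.59 -16.7   79.63] [ 5.96 17.75 85.66] ((-0.7312026023864746, 0.2930927276611328), (35.42263412475586, 13.629088401794434), 89.70346069335938)
ball [  0.02 153.62  45.02] 50.04570673033845
[ 475.69 -179.78  238.4 ]
```

View pics/w9.png

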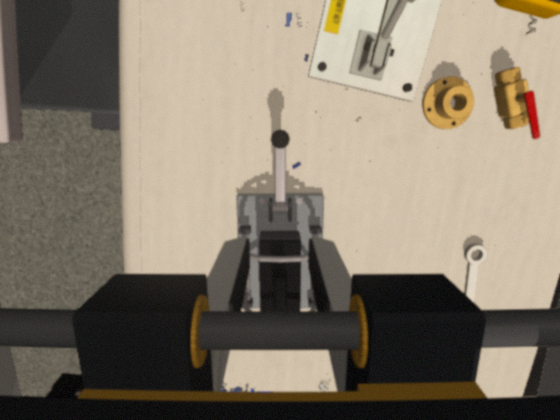

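The wrist view shows the lever down with the ball at (280,139), and the arches closed over the cover. I'll compare the ball's height with the initial closed state.

```bash
python3 - <<'E'
from h import *
o=np.array([485.2,-282.2]);c,s=np.cos(.081),np.sin(.081);A=np.array([[c,s],[-s,c]])
z=np.load("pics/w1P.npz");P0=pose("wrist");P0=(z['R'],z['t'],P0[2],P0[3])
P,p,d=shot("wrist")
S=pose("side");P2,p2,d2=shot("side")
for nm,X in(("start",cloud(P0,np.load("pics/w1d.npy"))),("now",cloud(P,d)),("side start",cloud(S,np.load("pics/side0d.npy"))),("side now",cloud(S,d2))):
    Y=np.dstack([(X[:,:,:2]-o)@A.T,X[:,:,2]])
    k=(abs(Y[:,:,0])<15)&(Y[:,:,1]>140)&(Y[:,:,1]<175)&(Y[:,:,2]>20);q=Y[k]
    k=(abs(Y[:,:,0])<30)&(abs(Y[:,:,1]-34)<12)&(Y[:,:,2]>62)&(Y[:,:,2]<82);a=Y[k]
    print(nm,len(q),np.median(q,0),np.percentile(q[:,2],90),"arch",len(a),np.median(a,0),np.percentile(a[:,2],90))
E
```

```text
start 339 [ -0.25 152.96  44.94] 48.03255087589076 arch 325 [ 0.28 34.25 73.21] 75.15355742855692
now 335 [ -0.52 153.56  45.07] 48.16883232366414 arch 299 [-1.66 35.37 73.05] 74.84155562879114
side start 40 [ -0.51 161.14  41.8 ] 45.06238857717019 arch 40 [-1.32 33.89 69.52] 71.92654590749513
side now 323 [  0.38 165.36 487.55] 512.3150541037005 arch 42 [-1.29 35.16 70.13] 72.92011518085175
```

Ball and arch are at the same heights as at the start, when the arches were closed, so I'm handing in.

```bash
python3 -c "
from cell import manip
print(manip.sign_off())"
```

```text
the job is handed in; nothing more can be done
None
```

I stacked all four templates squarely on the bed, laid the cover on top with its handle up (centred to about 1 mm), pressed the lever fully down so the arches closed over the pile, and handed the job in at about 50 s with nothing dropped; no verdict came back.

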